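# Snap the retaining ring onto a cart-wheel axle

## Robot

A 7-joint arm with a two-finger parallel gripper is mounted at the origin on the work surface. World frame = base frame: x ahead of the robot, y to its left, z up, the work surface at z = 0. Lengths are in m, angles in rad, forces in N, time in s.
With the tool pointing down it reaches from about 0.35 to 0.775 m from the base axis. Payload 3.1 kg.
Tool frame: the origin (TCP) lies on the centre line of the jaws, within the pads' length; the fingertips stand r.tip_reach ahead of it and the grasp point (between the pads) lies 2 mm behind it (r.tip_reach is the distance from the TCP to the fingertips, in m); y points along the fingers, x is the direction in which the jaws open and shut, and the axes are right-handed (so a half turn about y gives the same grasp; the last joint's range is limited). The gripper opens to 85 mm and grips with 20 to 120 N. Pads are 22 mm wide; open, the fingers measure 114 mm over their backs; the gripper's body (76 mm by 85 mm) begins 54 mm behind the grasp point. The pads swing forward as they close: fully open they stand 13 mm farther back than shut.
Start: joints at [-1.296, 0.311, 0.014, 1.512, -0.004, 1.319, -0.027], TCP at [0.171, 0.523, 0.248] pointing down, gripper open.
Joint ranges: [-2.7, 2.7], [-0.3, 1.91], [-1.27, 1.3], [0.12, 2.57], [-1.44, 4.58], [0.2, 2.03], [-3.05, 3.05]. Speed limits (rad/s): [2.79, 2.79, 3.14, 3.14, 3.14, 3.14, 3.14].

## Interface

Orientations are given as [roll, pitch, yaw] about the fixed x, y, z axes, in that order (R = Rz(yaw) Ry(pitch) Rx(roll)).
In Python, from rig import r gives the robot as it stands. The module is installed in compiled form; this text tells all that it offers.
- The arm moves only by the tool play_rows, never from a script. Its argument "rows" is a list of rows, each a list of 5 numbers: the shift along the tool's x, y, z in cm, then the turn about the tool's y in rad, then the opening, from 0 (shut) to 1 (fully open). In form: [[dx, dy, dz, twist, gripper], ...]. A call has 1 to 10 rows; each row shifts and turns the commanded pose from where the row before left it, along the tool's axes as they then stand; what a row does not reach is not made up. A row lasts 1/10 s, in which the tool goes at most 50 mm and 8.59 degrees, less where a joint would pass 70% of its speed; a pose out of reach is approached as far as the arm can. A call with a gripper value outside its range is refused whole. The fingers move at their own pace and stop on an object; "newtons" is the grip in N (left out, the last holds). Time passes only in rows, so rows that do not move let the fingers close. It gives the time, the measured TCP pose, the force and the opening at its end, in the units of the state.
- r.read_state(): the state, without advancing time (a new reading comes with each control period).
- r.capture(name): name is "side" or "top"; returns a dict with "img" (480x640x3 uint8, blue, green, red), "fx", "fy", "cx", "cy" (pixels), "k1" (the pictures are not rectified: a ray, as slopes to the right and down, at radius r is drawn at 1 + k1 r^2 times it, then the intrinsics apply), "R" (3x3) and "t" (3): a world point X has camera coordinates R X + t. Camera axes: x right, y down, z forward; pixel columns grow to the right and rows downward; lengths in m; the calibration is good to about 2 mm. A picture is of the moment at which its call begins. There is no depth.
- r.finish_job(): hands the job in, once; it reports no verdict.
The state is a dict: "clock": time; "joint_pos": joint angles; "dq": joint speeds; "effort": joint torques, N m; "tool_pos": TCP position; "ee_rot": TCP orientation; "force": force on the tool from outside, world axes, zero at the start; "ft_torque": the same for the moment, N m; "gripper_width": opening from 0.0 (shut) to 1.0 (fully open).
Only numpy, scipy, OpenCV 4.12 (cv2) and the standard library are available. Lean on these libraries where they do the work, as an engineer would, in place of code of your own. Each camera call takes 0.05 s, during which the arm holds its last target.

## Task

Refit the cart wheel's retaining ring with the ring pliers, whose pins already sit in the ring's eyes: squeeze the handles to their stop to spread the ring, carry it over the standing axle, and press it down against the sprung brass washer, firmly but without ramming, until the washer bottoms. Then ease the handles open without dropping the pliers so that the ring contracts into the axle's groove, draw the pins straight up out of its eyes, and set the pliers back upright across the two posts of their stand. Do not touch the ring with the fingers, and leave everything else on the bench where it is.

Things in the scene. Friction and masses are not known exactly. Their poses are not given: they have to be found in the camera images.
- pliers_grip (a point): Grasp point of the ring pliers (0.22 kg): midway between their two upright black handles, each a bar 16 (x) by 8 (y) by 52 mm. z up, y from handle to handle. It is 24 mm below the handles' tops, 26 mm above the top of the dark housing (20 x 64 x 22 mm) and 100 mm above the pin ends. Outer faces of the handles: 64 mm apart when free.
- jaw_a (a joint): Inward travel of each handle (m): 0 free, 0.015 at the stop (34 mm over the handles). Handles stay parallel and move equally; jaws are crossed, so each pin moves outward as much. Springs push out, 4 to 7.5 N each; with the ring about 18 N each at the stop: a 45 N grip holds it there. Opened to 58 to 62 mm between the pads, the pins are free of the eyes and the springs still hold the pliers in the grip.
- pliers_seat (a point): Underside of the pliers' steel crossbar (13 mm wide, 10 mm tall, 112 mm long along y), in the pliers' axis, 48 mm below pliers_grip, 52 mm above the pin ends. Its ends rest on the stand's posts.
- pliers: The pliers; origin in their axis, level with the pin ends. Each jaw ends in a shoulder 4 mm higher, with a 4.4 mm square pin pointing down; pins 20 mm apart when free, 50 mm at the stop. The ring hangs on the pins pressing outward in its eyes, shoulders on top of the eyes, its middle 26 mm to the pliers' -x side (about 21 mm once spread).
- ring_mid (a point): Middle of the steel retaining ring, half-way up its 5 mm; z up, +x to the gap with two eyes at x = 26, y = +-10 mm (holes 6.5 x 7.5 mm). Outside diameter 46 mm, three inner lugs at radius 15 mm (one at -x, two near the gap). It starts on the stand's wooden ledge, pins in its eyes. Spread to the stop it clears the axle by about 1 mm all round when the axle's centre is 4 mm from ring_mid towards the eyes.
- ring: The ring with its arms; origin in the middle of its underside, axes as ring_mid. It is greased. Spread, it may sag a few degrees on the pins. As it contracts its lug at -x has to come into the groove too (axle centred in it to 1 mm): draw the pliers a few mm towards the eyes while easing off if it stays behind.
- eye_a (a point): Centre of one eye of the ring. The two eyes are 20 mm apart relaxed, about 46 mm when spread by the pliers at their stop, about 22 mm with the ring in the groove, about 38 mm if it wrongly grips the thick part of the axle.
- eye_b (a point): Centre of the other eye.
- groove (a point): Axis of the standing steel axle at half height of its groove, 69 mm above the bench. Axle diameter 35 mm, groove 31 mm, groove 12 mm tall. The axle stands in a wheel of 150 mm diameter lying flat on a plate 165 mm square.
- axle_top (a point): Centre of the axle's flat top, 24 mm above the groove's middle; its uppermost 12 mm taper to 23 mm diameter.
- washer (a joint): How far the brass spring washer round the axle (outside diameter 52 mm) is pressed down (m). Free, it stands too high for a ring lying on it to enter the groove. It yields 7.6 mm (2.5 N to start, 6.5 N at the end) and then stops hard; the ring on it is then level with the groove. The height of this stop differs by up to 5 mm from wheel to wheel and must be felt; over 14 N on the washer spoils it.
- stand_seat (a point): Point midway between the tops of the stand's two aluminium posts (94 mm apart along y), 83 mm above the bench. The pliers' crossbar lies here, between pairs of outward-sloping cheeks (about 17 mm apart at the bottom). At the start the pliers' axes agree with the stand's. The posts' inner faces are 78 mm apart; the spread ring, 62 mm wide, passes up between them.
- spare_wheel: Bystander: small rubber wheel, 100 mm diameter, 36 mm tall, lying flat; origin under its centre.
- grease_can: Bystander: metal can, 66 mm diameter, 90 mm tall.
- spanner: Bystander: steel spanner, 170 mm.
- driver: Bystander: screwdriver, 190 mm.
- collar: Bystander: steel collar, 52 mm diameter, 12 mm tall.
- carton: Bystander: small carton 110 x 80 x 50 mm.
Not all that is in view belongs to the job. Leave any green or pink look-alike of the part that bears stand_seat alone.

How it is judged:
On the way, in this order (a step that is already met when the one before it is completed fails the run):
1. the spread ring is lifted off the stand on the pliers (z of ring_mid in the frame of stand_seat above -0.03 m and distance between eye_a and eye_b above 0.042 m), for 0.1 s.
2. the ring, still spread, is round the axle and has pressed the washer down to its stop (horizontal distance between ring_mid and groove below 0.012 m and value of joint washer above 0.0068 m and distance between eye_a and eye_b above 0.042 m), for 0.1 s.
3. the ring has contracted into the groove (horizontal distance between ring_mid and groove below 0.0035 m and z of ring_mid in the frame of groove between -0.0048 and 0.0048 m and angle between ring_mid's own z axis and vertical below 0.09 rad and distance between eye_a and eye_b below 0.029 m), for 0.2 s.
At the end, for the whole second after the job is handed in: The ring lies contracted in the groove (eyes under 29 mm apart, its middle within 3.5 mm of the axis and 4.8 mm of the groove's mid height, level to 5 degrees); the pliers stand upright on the stand's posts within 8 mm, at most 3 mm high, at rest and released (all of step 3 and horizontal distance between pliers_seat and stand_seat below 0.008 m and z of pliers_seat in the frame of stand_seat below 0.003 m and angle between pliers_grip's own z axis and vertical below 0.1 rad and linear speed of pliers below 0.03 m/s and linear speed of ring below 0.02 m/s); the robot touches nothing.
It fails at once if the ring is rammed against the washer (over 14 N) (contact force between anything else and washer above 14 N).
It fails at once if the fingers touch the ring (contact force between the fingers and ring above 0.5 N).
It fails at once if a bystander is shifted by more than 2 cm (distance of any of spare_wheel, grease_can, spanner, driver, collar, carton from where it was at the start of the episode above 0.02 m).
It also fails if it takes over 61 s, if anything falls off the work surface, if the arm or the gripper's body presses on something with over 40 N, if the wrist force passes 120 N, or if a joint passes its speed limit or range.

## Working session

There is one attempt and no reset: what is moved stays moved. The work goes in short steps, Python scripts to look and compute and a tool call to move; the robot and the scene stay as the last step left them, time stands still between calls to the robot, and variables do not carry over. Pictures are saved under pics/ and viewed, and the job is handed in when it is done.

Besides the shell and the picture viewer there is one more tool, called after "Request:" by a JSON object that holds its "method" and its "body", one argument or row to a line. play_rows: Moves the arm, as the interface text tells. Its arguments: {"type":"object","properties":{"rows":{"type":"array","items":{"type":"array","items":{"type":"number"}}},"newtons":{"type":"number"}},"required":["rows"]}

```bash
mkdir -p pics; python3 - <<'E'
from rig import r
import cv2
print(r.read_state(), r.tip_reach)
for n in("side","top"):
    c=r.capture(n); cv2.imwrite(f"pics/{n}0.png",c["img"]); print({k:v for k,v in c.items() if k!="img"})
E
```

```text
{'clock': 0.0, 'joint_pos': array([-1.29568385,  0.31172043,  0.01398758,  1.5130919 , -0.0043963 ,
        1.31916749, -0.02722726]), 'dq': array([ 0.00039331,  0.00049198, -0.00115144, -0.00047774,  0.00131392,
       -0.00148292, -0.00206401]), 'effort': array([ 7.22556547e-05, -3.79915988e+01,  1.46104982e-01, -2.30590475e+01,
        1.22313813e-02,  1.35001962e-02,  2.43196968e-05]), 'tool_pos': array([0.17111667, 0.52197278, 0.24720981]), 'ee_rot': array([-1.57089501,  0.00235441,  1.25403823]), 'force': array([0.51194104, 0.28685427, 0.97478173]), 'ft_torque': array([-0.03478133,  0.01108702, -0.00415092]), 'gripper_width': 1.0003650176660945} 0.017
{'fx': 455.5652792141133, 'fy': 455.5652792141133, 'cx': 317.9932042968042, 'cy': 234.7103450921988, 'k1': -0.07030918182533674, 'R': array([[ 0.95421329, -0.29910974,  0.00321905],
       [-0.21698398, -0.6995449 , -0.68084865],
       [ 0.20590033,  0.64897635, -0.73241706]]), 't': array([-0.45012695,  0.20282402,  0.89156043])}
{'fx': 611.9697889791446, 'fy': 611.9697889791446, 'cx': 324.7060697102481, 'cy': 239.8884934320297, 'k1': -0.08581665330444134, 'R': array([[-0.00991959, -0.99993595,  0.00544966],
       [-0.99546924,  0.00935958, -0.09462236],
       [ 0.09456529, -0.00636359, -0.99549832]]), 't': array([0.01553098, 0.51864345, 1.34877969])}
```

View pics/side0.png

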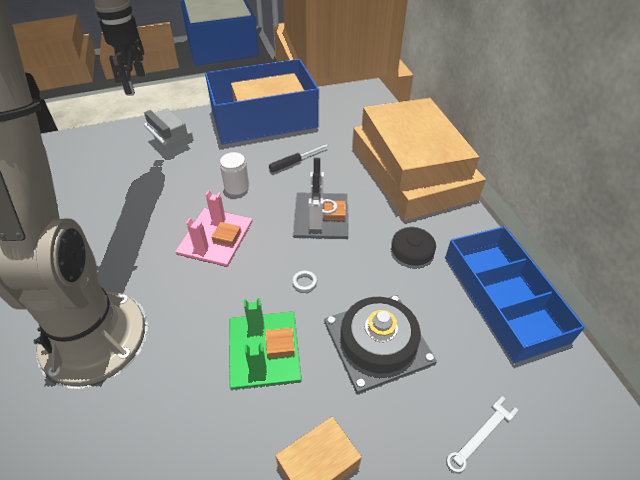

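View pics/top0.png

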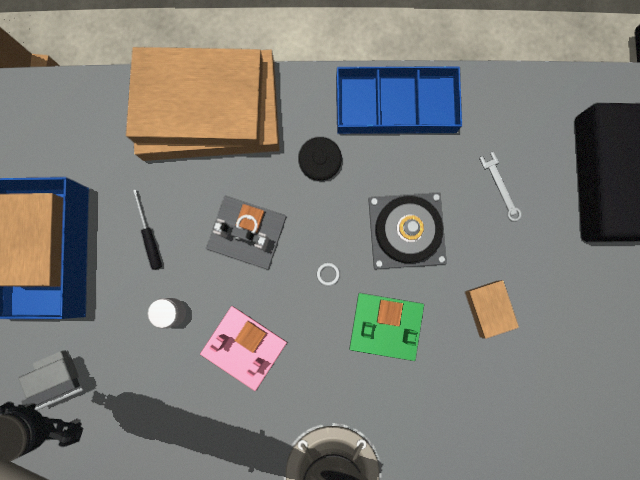

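```bash
cat > h.py <<'E'
import numpy as np, cv2
from rig import r
from scipy.spatial.transform import Rotation as Ro
def ray(c,uv):
    p=np.array(uv,float).reshape(1,1,2)
    d=np.array([(p[0,0,0]-c["cx"])/c["fx"],(p[0,0,1]-c["cy"])/c["fy"]])
    u=d.copy()
    for _ in range(30): u=d/(1+c["k1"]*(u@u))
    R=np.array(c["R"]);t=np.array(c["t"])
    return -R.T@t, R.T@np.array([u[0],u[1],1.])
def onz(c,uv,z):
    o,d=ray(c,uv); return o+d*(z-o[2])/d[2]
def tri(c1,p1,c2,p2):
    o1,d1=ray(c1,p1);o2,d2=ray(c2,p2)
    s=np.linalg.lstsq(np.c_[d1,-d2],o2-o1,rcond=None)[0]
    a=o1+s[0]*d1;b=o2+s[1]*d2
    return (a+b)/2,np.linalg.norm(a-b)
def proj(c,X):
    x=np.array(c["R"])@np.array(X)+np.array(c["t"]);s=x[:2]/x[2];s=s*(1+c["k1"]*(s@s))
    return np.array([s[0]*c["fx"]+c["cx"],s[1]*c["fy"]+c["cy"]])
def crop(c,x,y,w,h,k,name):
    cv2.imwrite("pics/"+name+".png",cv2.resize(c["img"][y:y+h,x:x+w],None,fx=k,fy=k,interpolation=cv2.INTER_CUBIC))
E
python3 - <<'E'
from h import *
t=r.capture("top");s=r.capture("side")
crop(t,200,185,95,90,8,"t1"); crop(s,280,145,90,100,6,"s1")
crop(t,360,185,95,90,8,"t2"); crop(s,320,285,120,110,6,"s2")
E
```

```text
(no output)
```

View pics/t1.png

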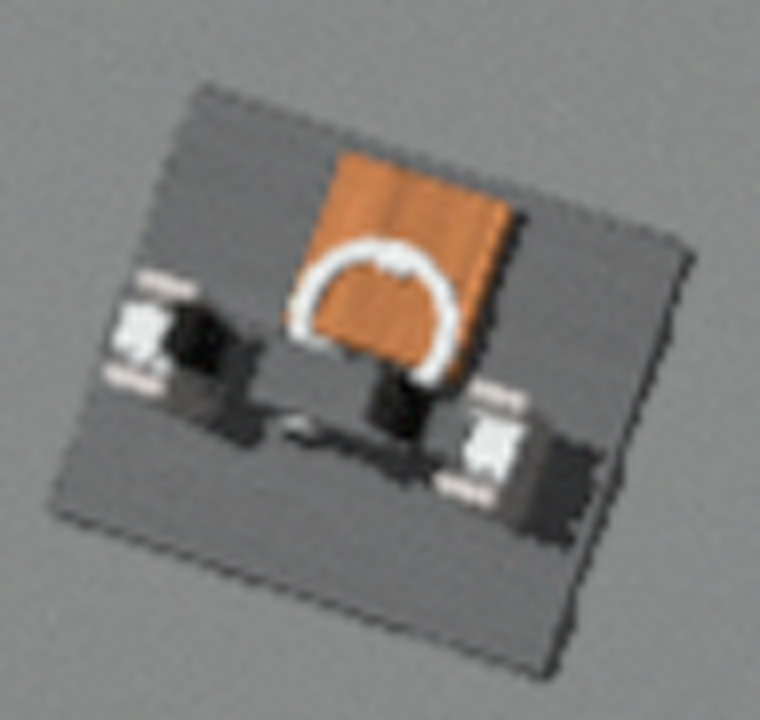

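View pics/s1.png

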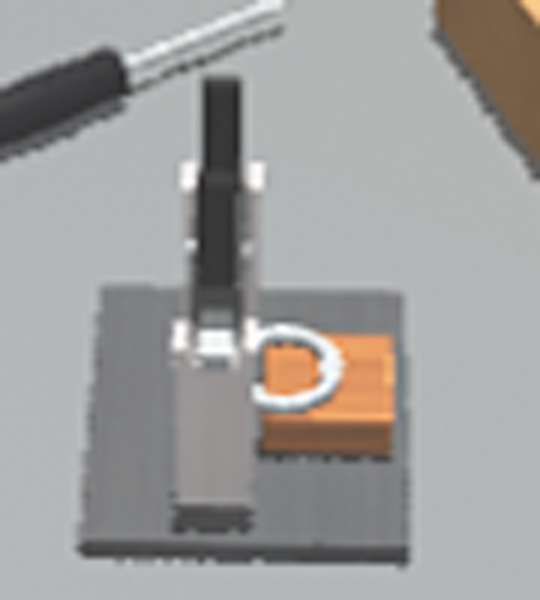

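View pics/t2.png

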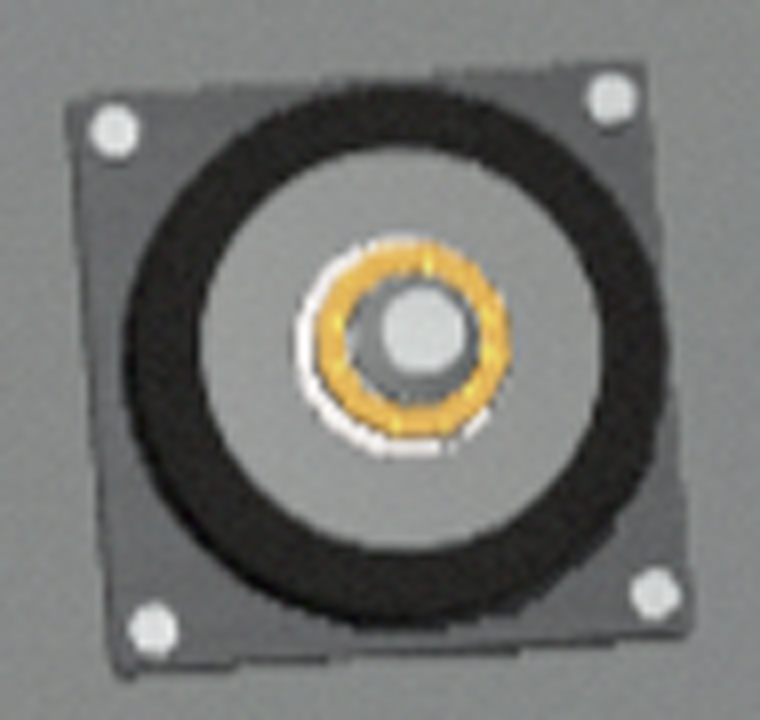

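View pics/s2.png

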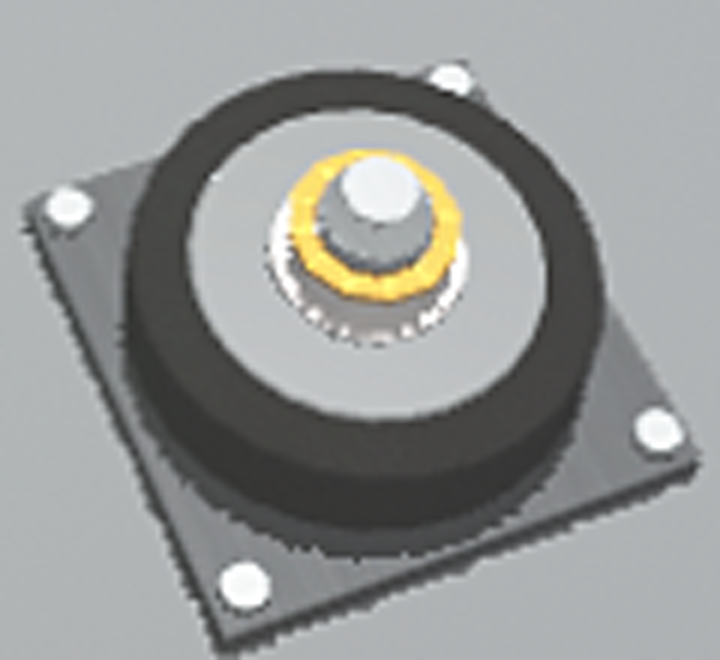

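```bash
python3 - <<'E'
from h import *
np.set_printoptions(precision=4,suppress=True)
t=r.capture("top");s=r.capture("side")
T=lambda x,y,ox,oy,k:np.array([ox+(x-k/2+.5)/k,oy+(y-k/2+.5)/k])
def t1(x,y):return T(x,y,200,185,8)
def s1(x,y):return T(x,y,280,145,6)
for nm,a,b,z in(("bar ends",t1(115,325),t1(523,450),.093),("white",t1(143,333),t1(492,446),.093)):
    A=onz(t,a,z);B=onz(t,b,z);print(nm,A,B,(A+B)/2,np.linalg.norm(A-B),np.arctan2(*(A-B)[[1,0]]))
ch=[onz(t,t1(*p),.091) for p in((167,284),(133,380),(498,393),(466,488))]
print("cheeks",np.mean(ch,0),ch)
# handle tops z=.155 
g=cv2.cvtColor(t["img"],6)
for x0,y0,x1,y1,k in((218,218,230,234,0),(244,230,256,242,0)):
    sub=g[y0:y1,x0:x1];print(sub)
# axle
def blob(c,m,x0,y0,x1,y1):
    mm=np.zeros(m.shape,np.uint8);mm[y0:y1,x0:x1]=m[y0:y1,x0:x1]
    n,l,st,ce=cv2.connectedComponentsWithStats(mm);i=1+np.argmax(st[1:,4]);return ce[i],st[i]
gt=cv2.cvtColor(t["img"],6);gs=cv2.cvtColor(s["img"],6)
print(gt[216:240:1,402:424])
E
```

```text
bar ends [0.5461 0.2478 0.093 ] [0.5115 0.1384 0.093 ] [0.5288 0.1931 0.093 ] 0.11470340446080086 1.2641878122185504
white [0.5439 0.2402 0.093 ] [0.5126 0.1467 0.093 ] [0.5283 0.1934 0.093 ] 0.0986200068520588 1.2484550220108313
cheeks [0.5294 0.1941 0.091 ] [array([0.5573, 0.2342, 0.091 ]), array([0.5315, 0.2432, 0.091 ]), array([0.527 , 0.1453, 0.091 ]), array([0.5016, 0.1538, 0.091 ])]
[[136 121 110 110 111 111 112 114 109 106 109 106]
 [193 182 169 147 118 111 111 112 111 110 111 108]
 [184 198 207 199 185 173 138 115 112 112 109 110]
 [139 154 175 185 189 189 147 104 111 113 113 109]
 [138 141 134 126 112 122 105  81  99 110 111 113]
 [211 183 123  83  43  39  42  50  70  92 110 116]
 [232 220 187 118  35  41  31  20  33  69  91  99]
 [230 230 195 105  36  26  25  18   9  39  64  89]
 [230 220 154  49  31  34  26  14   9  16  37  66]
 [232 194  99  35  35  26  14  11  18  13  28  44]
 [232 190  87  33  33  22  13  19   8  15  36  47]
 [204 169 134  77  27  24   4  10  18  31  40  43]
 [157 187 189 115  42  17  10   9  14  22  41  48]
 [145 173 170 119  72  61  46  19  16  38  4
[... 2255 characters left out ...]
0 115 113 115 110 109 124 192
  184 184 152 155]
 [185 187 185 163 159 110 115 124 122 120 118 115 116 114 114 138 202 200
  182 174 130 162]
 [153 187 184 172 183 165 105 100 141 114 122 108 108 108 159 170 206 191
  186 152 153 148]
 [125 183 186 185 183 189 158 140 130 127 137 132 133 156 180 185 185 186
  169 121 156 149]
 [218 162 170 185 185 185 184 179 163 171 169 171 169 182 183 185 187 168
  223 154 145 149]
 [242 221 142 144 165 185 188 206 185 185 181 183 187 195 186 170 150 224
  210 161 148 149]
 [226 241 218 217 139 143 170 209 187 184 185 184 172 186 169 136 215 211
  156 147 147 149]
 [170 206 238 241 221 213 144 168 147 147 152 157 140 146 136 149 198 157
  149 149 150 147]]
```

```bash
python3 - <<'E'
from h import *
np.set_printoptions(precision=4,suppress=True)
t=r.capture("top");s=r.capture("side")
T=lambda x,y,ox,oy,k:np.array([ox+(x-k/2+.5)/k,oy+(y-k/2+.5)/k])
print("bar near end",tri(t,T(492,446,200,185,8),s,T(215,345,280,145,6)))
print("side near bar@.093",onz(s,T(215,345,280,145,6),.093))
print("ring front tri", tri(t,T(395,258,200,185,8),s,T(333,372,280,145,6)))
def blob(c,m,x0,y0,x1,y1):
    mm=np.zeros(m.shape,np.uint8);mm[y0:y1,x0:x1]=m[y0:y1,x0:x1]
    n,l,st,ce=cv2.connectedComponentsWithStats(mm);i=1+np.argmax(st[1:,4]);return ce[i],st[i]
gt=cv2.cvtColor(t["img"],6)
sat=lambda c:cv2.cvtColor(c["img"],40)[...,1]
mt=((gt>172)&(sat(t)<60)).astype(np.uint8)
ct,st_=blob(t,mt,404,219,420,233)
gs=cv2.cvtColor(s["img"],6);ms=((gs>188)&(sat(s)<60)).astype(np.uint8)
cs,ss=blob(s,ms,372,308,396,325)
print(ct,st_,cs,ss,"axle",onz(t,ct,.093),onz(s,cs,.093),tri(t,ct,s,cs))
# washer (brass) and tyre
for c,b in((t,(385,200,435,250)),(s,(360,300,405,340))):
    h=cv2.cvtColor(c["img"],40);m=((h[...,0]>12)&(h[...,0]<32)&(h[...,1]>110)).astype(np.uint8)
    mm=np.zeros_like(m);mm[b[1]:b[3],b[0]:b[2]]=m[b[1]:b[3],b[0]:b[2]]
    cn=max(cv2.findContours(mm,0,1)[0],key=cv2.contourArea);e=cv2.fitEllipse(cn);print("washer",e,onz(c,e[0],.073),onz(c,e[0],.08))
mb=(gt<60).astype(np.uint8);mm=np.zeros_like(mb);mm[185:275,365:452]=mb[185:275,365:452]
cn=max(cv2.findContours(mm,0,1)[0],key=cv2.contourArea);e=cv2.fitEllipse(cn);print("tyre",e,[onz(t,e[0],z) for z in(.04,.05)])
print(Ro.from_euler('xyz',r.read_state()["ee_rot"]).as_matrix())
E
```

```text
bar near end (array([0.5121, 0.147 , 0.0917]), np.float64(0.0013445261364361668))
side near bar@.093 [0.511  0.1457 0.093 ]
ring front tri (array([0.5716, 0.1801, 0.0308]), np.float64(0.00030397867767705596))
[412.3647 225.7294] [408 221  10  10  85] [383.0536 316.0804] [377 311  14  11 112] axle [ 0.541  -0.1771  0.093 ] [ 0.5388 -0.1776  0.093 ] (array([ 0.5402, -0.177 ,  0.0915]), np.float64(0.0018843053400704594))
washer ((411.16424560546875, 227.27500915527344), (22.694856643676758, 22.983089447021484), 82.99720001220703) [ 0.5399 -0.1774  0.073 ] [ 0.5391 -0.1764  0.08  ]
washer ((381.95440673828125, 321.74127197265625), (23.074155807495117, 25.602792739868164), 112.11046600341797) [ 0.5392 -0.1771  0.073 ] [ 0.5368 -0.1809  0.08  ]
tyre ((408.9248046875, 229.59707641601562), (66.73824310302734, 67.705810546875), 133.65672302246094) [array([ 0.5386, -0.1772,  0.04  ]), array([ 0.5375, -0.1758,  0.05  ])]
[[ 0.3115 -0.     -0.9503]
 [ 0.9503 -0.0003  0.3115]
 [-0.0003 -1.     -0.0001]]
```

Request:
{"method": "play_rows", "body": {
  "rows": [
    [-1,0,-2.2,0,1],
    [-2,0,-4.4,0,1],
    [-2,0,-4.4,0,1],
    [-2,0,-4.4,0,1],
    [-2,0,-4.4,0,1],
    [-2,0,-4.4,0,1],
    [-2,0,-4.4,0,1],
    [-2,0,-4.4,0,1],
    [-2,0,-4.4,0,1],
    [-1.5,0,-3.3,0,1]
  ]
}}

```text
clock: 1.4
tool_pos: [0.5028, 0.2168, 0.2486]
ee_rot: [-1.573, 0.001, 1.251]
force: [-0.4, -0.1, 0.7]
gripper_width: 0.999
```

Request:
{"method": "play_rows", "body": {
  "rows": [
    [-1.0,0,-2.5,0,1],
    [0,0,0,0,1],
    [0,0,0,0,1],
    [0,0,0,0,1]
  ]
}}

```text
clock: 1.8
tool_pos: [0.5201, 0.2044, 0.2482]
ee_rot: [-1.569, -0.001, 1.256]
force: [0.2, 0.3, 0.1]
gripper_width: 0.998
```

```bash
python3 - <<'E'
from h import *
t=r.capture("top");s=r.capture("side")
crop(t,190,160,130,110,6,"t3"); crop(s,250,60,130,190,4,"s3")
p=r.read_state()["tool_pos"]
for q in ([.5287,.1935,.131],):
    print(proj(t,q),proj(s,q))
print(p,proj(t,p),proj(s,p),[0.5287-p[0],.1935-p[1]])
E
```

```text
[236.73128927 231.0925264 ] [316.62807585 174.43709149]
[0.52006176 0.20452543 0.24835091] [222.31439174 228.92242475] [311.18086296 128.51659122] [np.float64(0.008638243782372212), np.float64(-0.011025429039027368)]
```

View pics/t3.png

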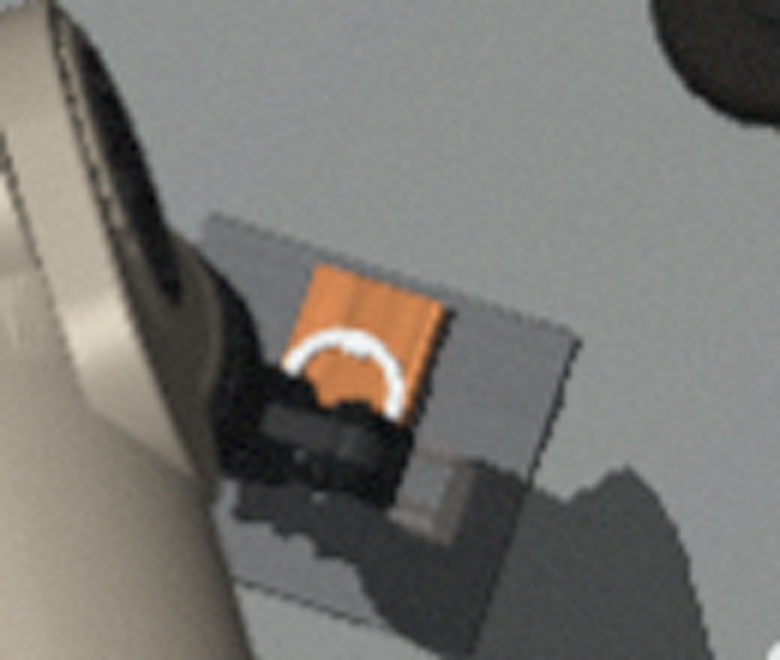

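View pics/s3.png

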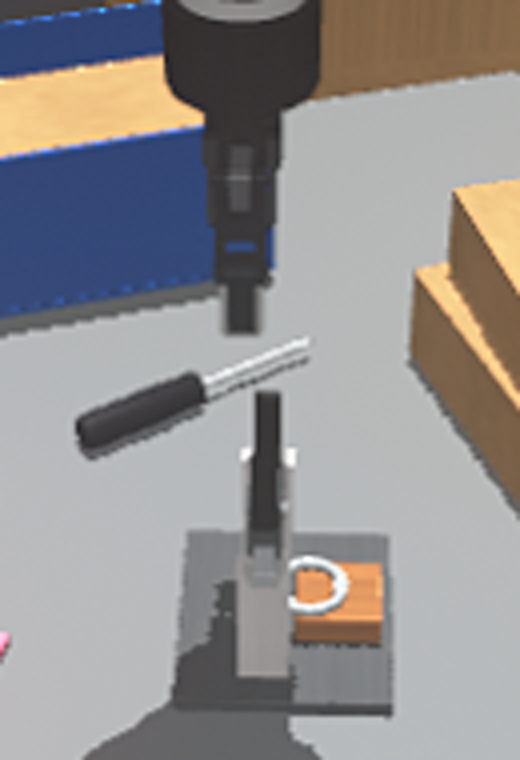

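Request:
{"method": "play_rows", "body": {
  "rows": [
    [-0.8,0,-1.16,0,1],
    [0,2,0,0,1],
    [0,3,0,0,1],
    [0,1,0,0,1],
    [0,0,0,0,1],
    [0,0,0,0,1]
  ]
}}

```text
clock: 2.5
tool_pos: [0.5303, 0.1916, 0.1892]
ee_rot: [-1.572, -0.001, 1.254]
force: [-0.3, -0.4, 0.9]
gripper_width: 1.006
```

```bash
python3 - <<'E'
from h import *
t=r.capture("top");s=r.capture("side")
crop(t,190,160,130,110,6,"t4"); crop(s,270,90,90,150,5,"s4")
p=r.read_state();print(p["tool_pos"],p["ee_rot"],proj(t,p["tool_pos"]),proj(s,p["tool_pos"]))
E
```

```text
[0.53076965 0.19186574 0.18993992] [-1.57332126 -0.00196411  1.25422759] [233.46776553 226.80139409] [317.79180637 153.64825077]
```

View pics/t4.png

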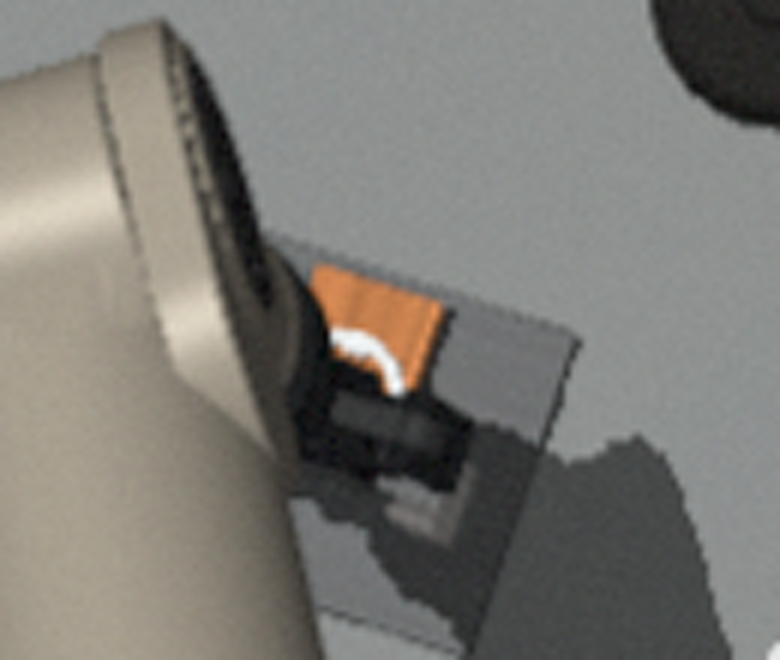

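View pics/s4.png

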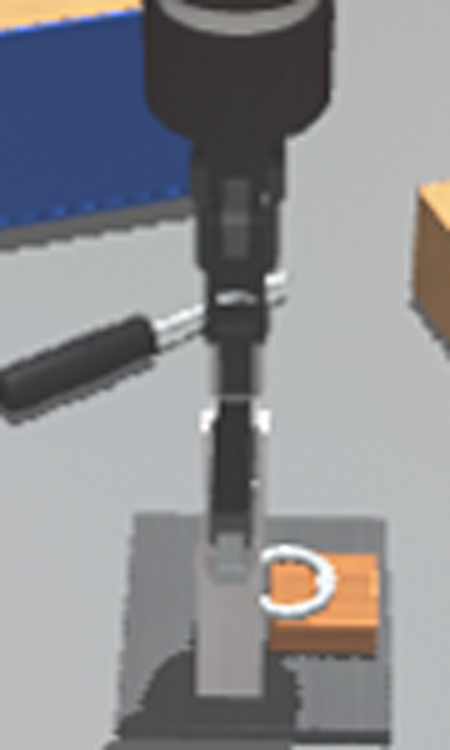

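Request:
{"method": "play_rows", "body": {
  "rows": [
    [0.1,1.5,0.2,0,1],
    [0,2,0,0,1],
    [0,1.5,0,0,1],
    [0,0.7,0,0,1],
    [0,0.3,0,0,1],
    [0,0,0,0,0.85],
    [0,0,0,0,0.85]
  ],
  "newtons": 20
}}

```text
clock: 3.3
tool_pos: [0.5288, 0.1934, 0.1294]
ee_rot: [-1.572, -0.001, 1.254]
force: [0.5, 0.9, 0.2]
gripper_width: 0.848
```

```bash
python3 - <<'E'
from h import *
t=r.capture("top");s=r.capture("side")
crop(t,190,160,130,110,6,"t5"); crop(s,270,90,90,150,5,"s5")
p=r.read_state();print(p["tool_pos"],p["ee_rot"],p["force"],p["gripper_width"])
E
```

```text
[0.52871978 0.1933353  0.12925231] [-1.57224422e+00 -1.21141317e-03  1.25404380e+00] [ 0.28618839 -0.11374674  0.27546883] 0.8496408771516339
```

View pics/s5.png

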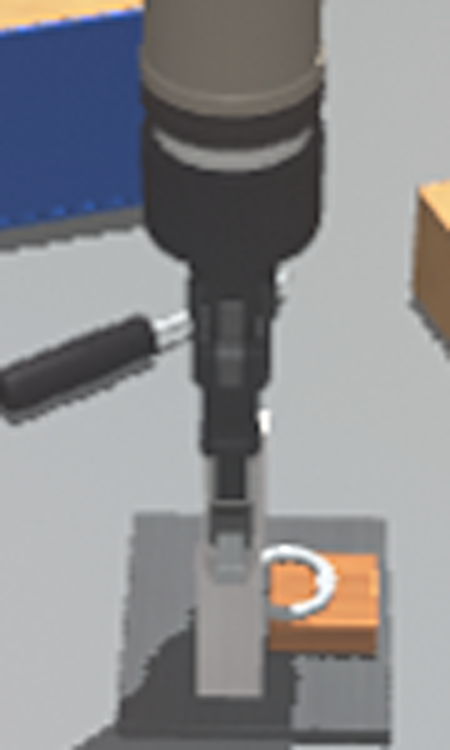

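Request:
{"method": "play_rows", "body": {
  "rows": [
    [0,0,0,0,0.78],
    [0,0,0,0,0.74],
    [0,0,0,0,0.7],
    [0,0,0,0,0.7]
  ],
  "newtons": 45
}}

```text
clock: 3.8
tool_pos: [0.5286, 0.1934, 0.1294]
ee_rot: [-1.572, -0.001, 1.254]
force: [-1.0, -0.6, 5.3]
gripper_width: 0.704
```

Request:
{"method": "play_rows", "body": {
  "rows": [
    [0,-0.05,0,0,0.66],
    [0,-0.05,0,0,0.62],
    [0,-0.05,0,0,0.6],
    [0,0,0,0,0.6]
  ]
}}

```text
clock: 4.2
tool_pos: [0.5287, 0.1933, 0.1308]
ee_rot: [-1.572, -0.001, 1.254]
force: [-1.4, -0.3, 7.0]
gripper_width: 0.601
```

Request:
{"method": "play_rows", "body": {
  "rows": [
    [0,-0.08,0,0,0.56],
    [0,-0.07,0,0,0.52],
    [0,-0.05,0,0,0.5],
    [0,0,0,0,0.5]
  ]
}}

```text
clock: 4.6
tool_pos: [0.5286, 0.1933, 0.1322]
ee_rot: [-1.572, -0.001, 1.254]
force: [0.3, 0.1, 4.6]
gripper_width: 0.506
```

Request:
{"method": "play_rows", "body": {
  "rows": [
    [0,-0.07,0,0,0.46],
    [0,-0.07,0,0,0.42],
    [0,-0.04,0,0,0.4],
    [0,-0.02,0,0,0.38],
    [0,0,0,0,0.36],
    [0,0,0,0,0.36]
  ]
}}

```text
clock: 5.2
tool_pos: [0.5283, 0.1932, 0.1338]
ee_rot: [-1.571, -0.0, 1.254]
force: [1.4, 0.1, 2.6]
gripper_width: 0.369
```

```bash
python3 - <<'E'
from h import *
t=r.capture("top");s=r.capture("side")
crop(t,190,160,130,110,6,"t6"); crop(s,270,90,90,150,5,"s6")
p=r.read_state();print(p["tool_pos"],p["ee_rot"],p["force"],p["gripper_width"])
E
```

```text
[0.52826627 0.19319154 0.13382189] [-1.57127404e+00 -3.11491207e-04  1.25401178e+00] [2.2628249  0.04739507 1.62523505] 0.37489874485936836
```

View pics/s6.png

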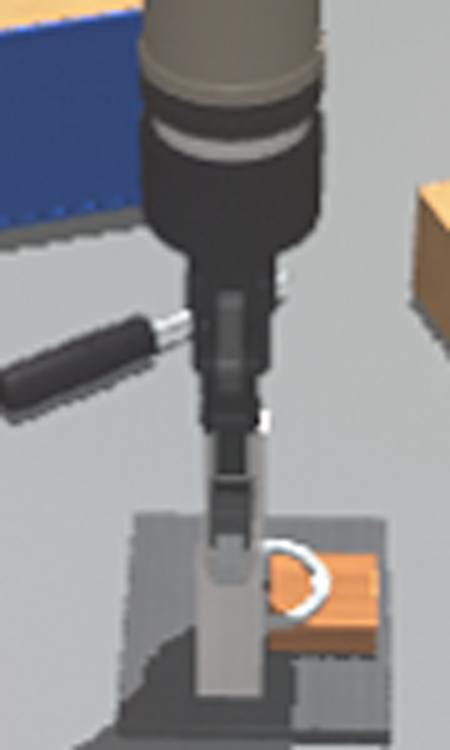

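View pics/t6.png

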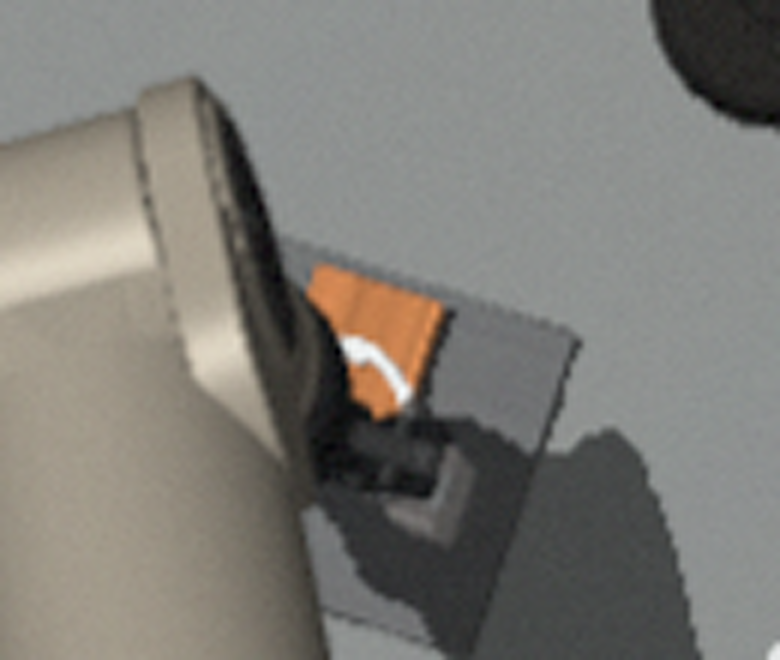

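Request:
{"method": "play_rows", "body": {
  "rows": [
    [0,0,0,0,0.3],
    [0,-0.2,0,0,0.3],
    [0,-0.4,0,0,0.3],
    [0,-0.8,0,0,0.3],
    [0,-1,0,0,0.3],
    [0,-1.5,0,0,0.3],
    [0,-1.5,0,0,0.3],
    [0,-1,0,0,0.3],
    [0,-0.4,0,0,0.3],
    [0,0,0,0,0.3]
  ]
}}

```text
clock: 6.3
tool_pos: [0.5282, 0.1933, 0.2025]
ee_rot: [-1.572, -0.001, 1.254]
force: [0.1, 0.6, -2.8]
gripper_width: 0.367
```

```bash
python3 - <<'E'
from h import *
t=r.capture("top");s=r.capture("side")
crop(t,190,160,130,110,6,"t7"); crop(s,270,90,90,150,5,"s7")
p=r.read_state();print(p["tool_pos"],p["ee_rot"],p["force"],p["ft_torque"],p["gripper_width"])
E
```

```text
[0.52750489 0.19300118 0.20118133] [-1.56965355e+00  9.09762574e-04  1.25409273e+00] [-0.17927612 -0.67495609 -2.83967446] [ 0.03027205  0.04247252 -0.03157495] 0.3693332311114239
```

View pics/s7.png

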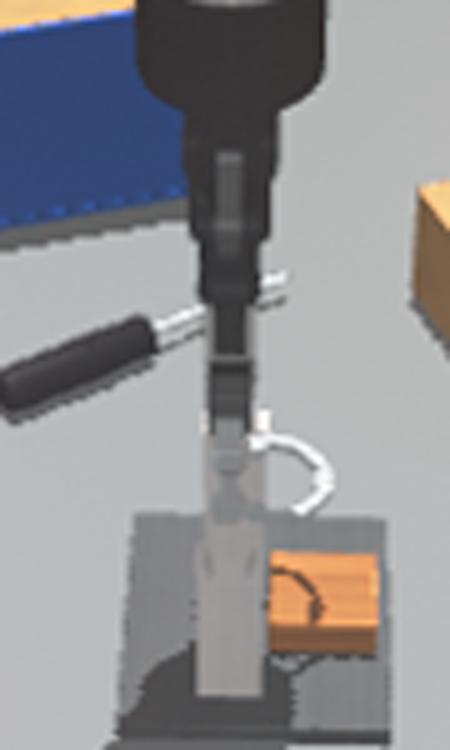

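View pics/t7.png

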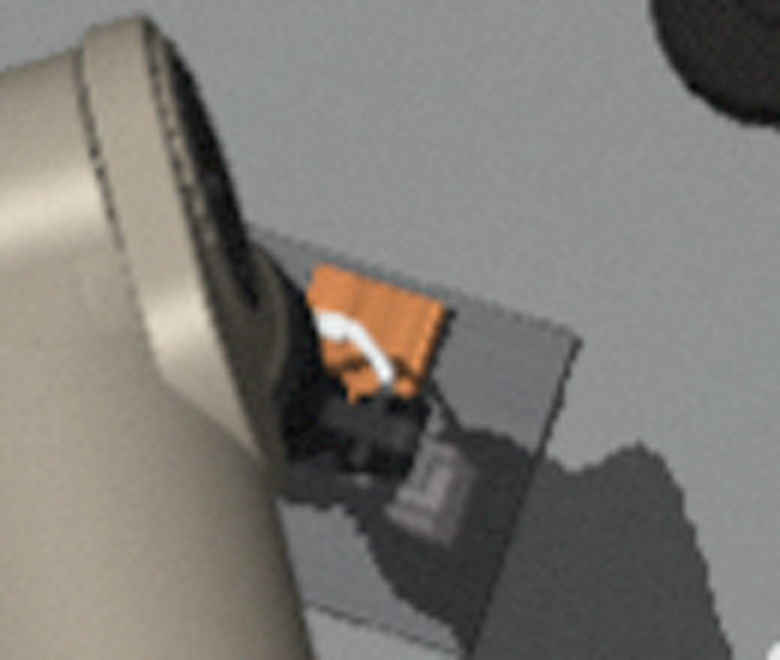

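Request:
{"method": "play_rows", "body": {
  "rows": [
    [0,-1.5,0,0,0.3],
    [0,-1.5,0,0,0.3],
    [-1,-0.5,-0.3,0,0.3],
    [-2,0,-0.6,0,0.3],
    [-3,0,-1,0,0.3],
    [-3.5,0,-1.1,0,0.3],
    [-3.5,0,-1.1,0,0.3],
    [-3.5,0,-1.1,0,0.3],
    [-3.5,0,-1.1,0,0.3],
    [-3.5,0,-1.1,0,0.3]
  ]
}}

```text
clock: 7.4
tool_pos: [0.5239, -0.0556, 0.2359]
ee_rot: [-1.569, 0.001, 1.253]
force: [-0.2, 0.1, -2.4]
gripper_width: 0.37
```

Request:
{"method": "play_rows", "body": {
  "rows": [
    [-3.5,0,-1.1,0,0.3],
    [-3,0,-1,0,0.3],
    [-2.3,0,-0.8,0,0.3],
    [-1.4,0,-0.5,0,0.3],
    [-0.6,0,-0.2,0,0.3],
    [0,0,0,0,0.3],
    [0,0,0,0,0.3],
    [0,0,0,0,0.3]
  ]
}}

```text
clock: 8.2
tool_pos: [0.5259, -0.1653, 0.2365]
ee_rot: [-1.57, -0.001, 1.257]
force: [-0.7, 0.2, -3.0]
gripper_width: 0.366
```

```bash
python3 - <<'E'
from h import *
t=r.capture("top");s=r.capture("side")
crop(t,350,160,130,110,6,"t8"); crop(s,310,200,130,190,4,"s8")
p=r.read_state();print(p["tool_pos"],p["ee_rot"],p["force"],p["ft_torque"],p["gripper_width"])
E
```

```text
[ 0.52595466 -0.16566869  0.23670771] [-1.57049728e+00 -6.32749236e-04  1.25633637e+00] [ 0.68768576  0.49582497 -2.39678366] [0.02610361 0.02372948 0.01579092] 0.36664716488853377
```

View pics/s8.png

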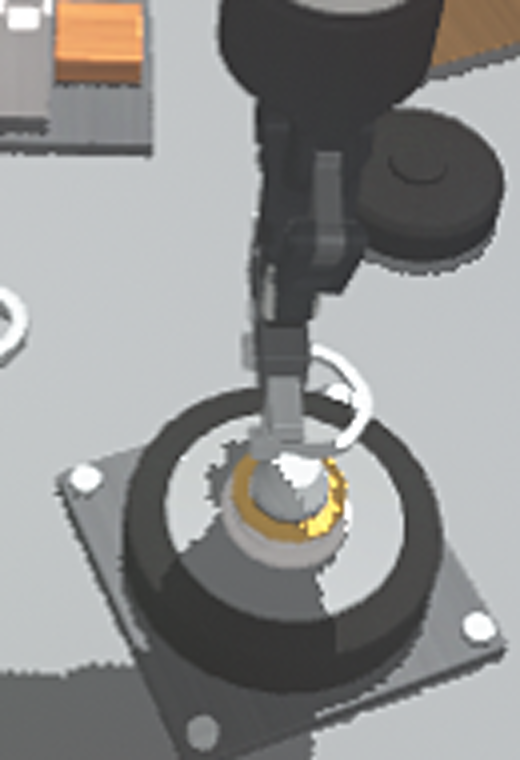

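View pics/t8.png

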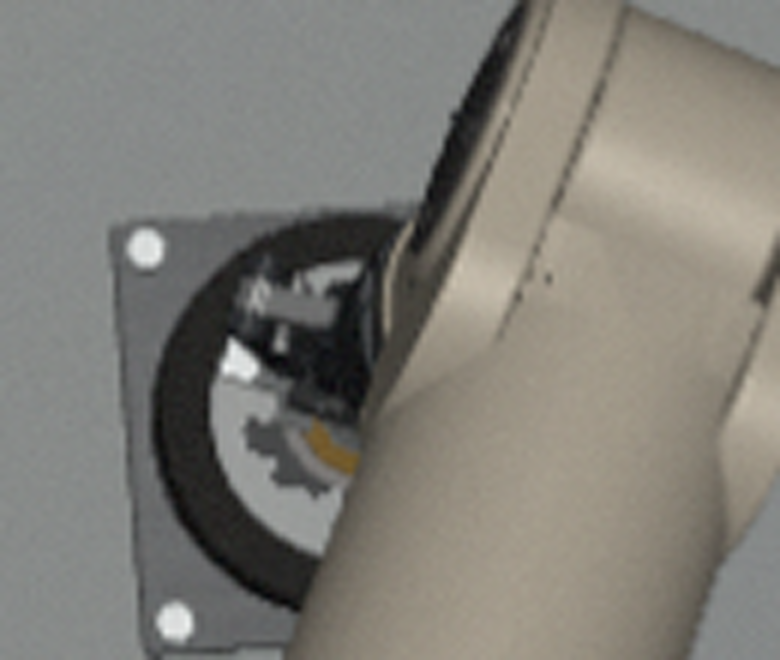

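Request:
{"method": "play_rows", "body": {
  "rows": [
    [-0.65,0,0,0,0.3],
    [0,1,0,0,0.3],
    [0,1,0,0,0.3],
    [0,0.5,0,0,0.3],
    [0,0,0,0,0.3],
    [0,0,0,0,0.3]
  ]
}}

```text
clock: 8.9
tool_pos: [0.5237, -0.1731, 0.2115]
ee_rot: [-1.57, 0.0, 1.254]
force: [-0.1, -0.0, -2.2]
gripper_width: 0.37
```

```bash
python3 - <<'E'
from h import *
s=r.capture("side");t=r.capture("top")
p=r.read_state();print(p["tool_pos"],p["ee_rot"],p["force"],p["ft_torque"],p["gripper_width"])
crop(s,350,260,80,80,8,"s9");crop(t,370,190,70,70,8,"t9")
P=p["tool_pos"];M=Ro.from_euler('xyz',p["ee_rot"]).as_matrix()
f=-M[:,2]
print("expected axle-top px",proj(s,[.540,-.177,.093]))
for d in(0,.017,.021): print(d,P[:2]+d*f[:2],proj(s,np.r_[P[:2]+d*f[:2],P[2]-.1015]))
E
```

```text
[ 0.5240424  -0.17327896  0.21211981] [-1.57161041e+00 -1.72136103e-05  1.25420932e+00] [ 1.28838679  0.25514751 -1.94350426] [-0.04070001  0.00594013 -0.00753326] 0.3725813896411625
expected axle-top px [383.5423384  315.63114323]
0 [ 0.5240424  -0.17327896] [375.52766953 310.7884371 ]
0.017 [ 0.54019755 -0.17857149] [385.0870493  310.87803689]
0.021 [ 0.54399876 -0.17981679] [387.33489816 310.89841146]
```

View pics/s9.png

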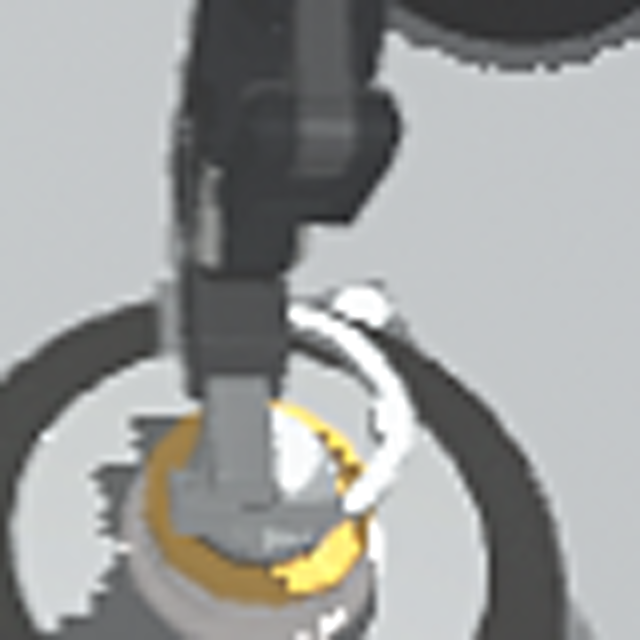

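View pics/t9.png

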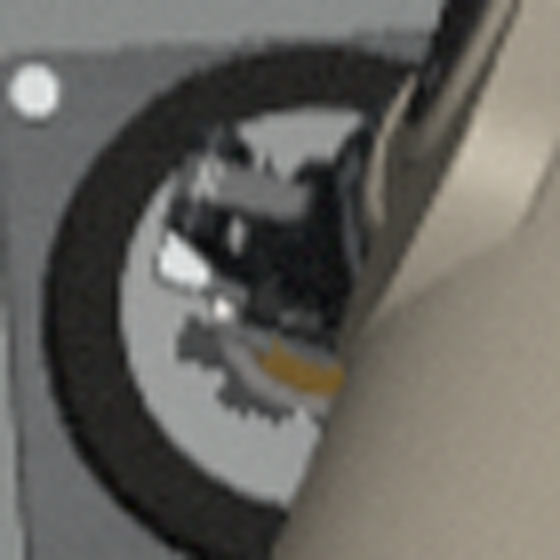

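```bash
python3 - <<'E'
from h import *
s=r.capture("side")
p=r.read_state()
P=p["tool_pos"];M=Ro.from_euler('xyz',p["ee_rot"]).as_matrix()
f=-M[:,2];x=M[:,0]
for z in(.108,.113,.104):
  for d in(.036,.039,.044): 
    q=np.r_[P[:2]+d*f[:2],z]; u=proj(s,q); print(z,d,(u-[350,260])*8+3.5)
# axle-top centre vs ring center back-projected
for px in((395,412),(376,413),(417,415)):
    q=onz(s,np.array([350,260])+(np.array(px)-3.5)/8,.1085);print(px,q,(q[:2]-P[:2])@f[:2],(q[:2]-P[:2])@x[:2])
E
```

```text
0.108 0.036 [368.27614954 417.93674134]
0.108 0.039 [381.71385126 418.05163973]
0.108 0.044 [404.10308201 418.24040093]
0.113 0.036 [371.21579804 405.41550162]
0.113 0.039 [384.71510026 405.53155024]
0.113 0.044 [407.20689753 405.72225835]
0.104 0.036 [365.94303072 427.87035706]
0.104 0.039 [379.3318366  427.98435363]
0.104 0.044 [401.63965368 428.17158872]
(395, 412) [ 0.56443189 -0.18517551  0.1085    ] 0.042034842660400994 0.001298159300649516
(376, 413) [ 0.56027265 -0.18413573  0.1085    ] 0.037758607750537354 0.0009910899469235822
(417, 415) [ 0.56879587 -0.18738858  0.1085    ] 0.046870978882592604 0.0005540229285199017
```

Request:
{"method": "play_rows", "body": {
  "rows": [
    [0.1,0,0.15,0,0.3],
    [0,1,0,0,0.3],
    [0,0.6,0,0,0.3],
    [0,0.2,0,0,0.3],
    [0,0,0,0,0.3],
    [0,0,0,0,0.3]
  ]
}}

```text
clock: 9.65
tool_pos: [0.5226, -0.1719, 0.1938]
ee_rot: [-1.571, 0.0, 1.254]
force: [-0.0, -0.2, -2.5]
gripper_width: 0.368
```

```bash
python3 - <<'E'
from h import *
s=r.capture("side")
p=r.read_state();print(p["tool_pos"],p["ee_rot"],p["force"],p["ft_torque"],p["gripper_width"])
crop(s,360,290,50,50,12,"s10")
P=p["tool_pos"];M=Ro.from_euler('xyz',p["ee_rot"]).as_matrix()
f=-M[:,2];x=M[:,0]
A=np.array([.5388,-.1776]); print("axle side rel",(A-P[:2])@f[:2],(A-P[:2])@x[:2])
E
```

```text
[ 0.52277729 -0.17191834  0.193961  ] [-1.57126726e+00  6.18506762e-06  1.25397682e+00] [-0.19241447  0.34535068 -3.08764141] [0.00694155 0.04482764 0.00617791] 0.36477477921507767
axle side rel 0.016995377974230147 -0.0004070785969646515
```

View pics/s10.png

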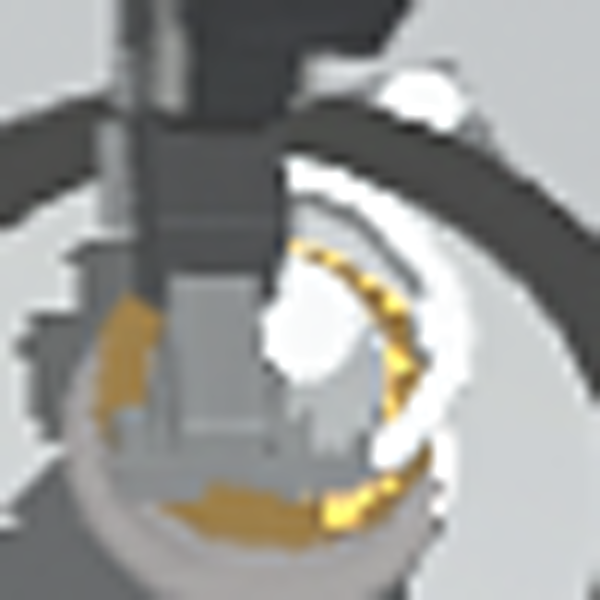

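```bash
python3 - <<'E'
from h import *
s=r.capture("side")
p=r.read_state()
P=p["tool_pos"];M=Ro.from_euler('xyz',p["ee_rot"]).as_matrix()
f=-M[:,2];x=M[:,0]
A=np.array([.5388,-.1776])
im=cv2.resize(s["img"][290:340,360:410],None,fx=12,fy=12,interpolation=cv2.INTER_CUBIC)
def pr(q): u=proj(s,q);return tuple(int(v) for v in (u-[360,290])*12+5.5)
for z,col in((.093,(0,0,255)),):
  for a in np.linspace(0,2*np.pi,40): cv2.circle(im,pr(np.r_[A+.0115*np.array([np.cos(a),np.sin(a)]),z]),2,col,-1)
for z,col in((.0945,(255,0,0)),(.0895,(0,160,0))):
  for dd in (.021,):
   c=P[:2]+dd*f[:2]
   for R in(.023,.019):
    for a in np.linspace(-1.3,1.3,30):
      cv2.circle(im,pr(np.r_[c+R*(np.cos(a)*f[:2]+np.sin(a)*x[:2]),z]),2,col,-1)
cv2.imwrite("pics/s11.png",im)
E
```

```text
(no output)
```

View pics/s11.png

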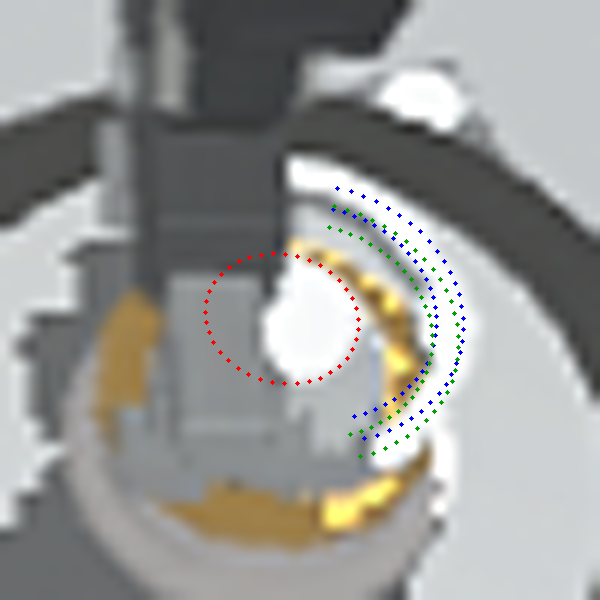

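Request:
{"method": "play_rows", "body": {
  "rows": [
    [0,0.2,0,0,0.3],
    [0,0.2,0,0,0.3],
    [0,0.2,0,0,0.3],
    [0,0,0,0,0.3]
  ]
}}

```text
clock: 10.15
tool_pos: [0.5223, -0.1716, 0.1873]
ee_rot: [-1.57, 0.0, 1.254]
force: [0.4, 0.0, -1.8]
gripper_width: 0.369
```

Request:
{"method": "play_rows", "body": {
  "rows": [
    [0,0.1,0,0,0.3],
    [0,0.1,0,0,0.3],
    [0,0.1,0,0,0.3],
    [0,0,0,0,0.3]
  ]
}}

```text
clock: 10.55
tool_pos: [0.5225, -0.1717, 0.1847]
ee_rot: [-1.571, -0.0, 1.254]
force: [0.1, 1.1, -3.2]
gripper_width: 0.369
```

Request:
{"method": "play_rows", "body": {
  "rows": [
    [0,0.1,0,0,0.3],
    [0,0.1,0,0,0.3],
    [0,0.1,0,0,0.3],
    [0,0,0,0,0.3]
  ]
}}

```text
clock: 10.95
tool_pos: [0.5224, -0.1717, 0.1816]
ee_rot: [-1.57, -0.0, 1.254]
force: [0.5, 0.2, -3.2]
gripper_width: 0.368
```

```bash
python3 - <<'E'
from h import *
s=r.capture("side")
p=r.read_state();print(p["tool_pos"],p["ee_rot"],p["force"],p["ft_torque"],p["gripper_width"])
crop(s,360,290,50,50,12,"s12")
E
```

```text
[ 0.52253629 -0.17176311  0.1816838 ] [-1.57057979e+00 -1.90887721e-06  1.25410962e+00] [ 0.40043918  0.34820342 -1.99984342] [-0.03852379  0.02160469  0.00511354] 0.3672746038150825
```

View pics/s12.png

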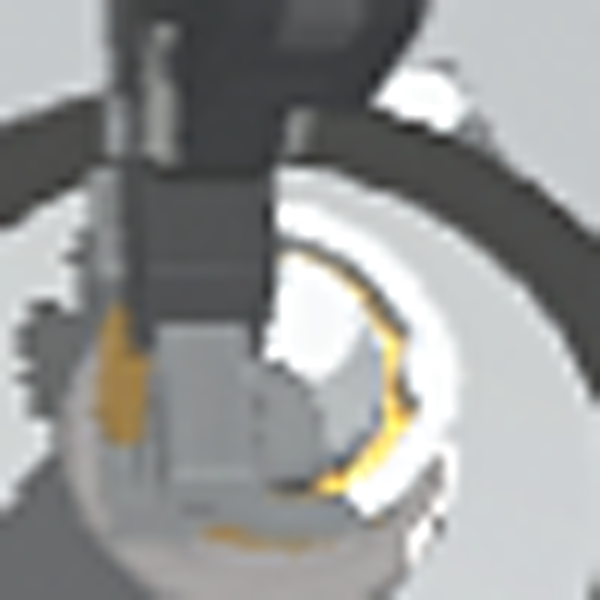

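Request:
{"method": "play_rows", "body": {
  "rows": [
    [0,0.1,0,0,0.3],
    [0,0.1,0,0,0.3],
    [0,0,0,0,0.3]
  ]
}}

```text
clock: 11.3
tool_pos: [0.5225, -0.1718, 0.1797]
ee_rot: [-1.571, 0.0, 1.254]
force: [-0.5, 0.3, -1.5]
gripper_width: 0.365
```

Request:
{"method": "play_rows", "body": {
  "rows": [
    [0,0.1,0,0,0.3],
    [0,0.1,0,0,0.3],
    [0,0,0,0,0.3]
  ]
}}

```text
clock: 11.6
tool_pos: [0.5227, -0.1718, 0.1779]
ee_rot: [-1.571, -0.0, 1.254]
force: [-0.1, -0.2, -2.2]
gripper_width: 0.37
```

Request:
{"method": "play_rows", "body": {
  "rows": [
    [0,0.08,0,0,0.3],
    [0,0.07,0,0,0.3],
    [0,0,0,0,0.3]
  ]
}}

```text
clock: 11.9
tool_pos: [0.5228, -0.1718, 0.1765]
ee_rot: [-1.571, -0.0, 1.254]
force: [-1.2, 0.4, 0.3]
gripper_width: 0.371
```

Request:
{"method": "play_rows", "body": {
  "rows": [
    [0,0.08,0,0,0.3],
    [0,0.07,0,0,0.3],
    [0,0,0,0,0.3]
  ]
}}

```text
clock: 12.2
tool_pos: [0.5228, -0.1719, 0.175]
ee_rot: [-1.571, -0.0, 1.254]
force: [0.2, 0.1, 1.1]
gripper_width: 0.369
```

Request:
{"method": "play_rows", "body": {
  "rows": [
    [0,0.08,0,0,0.3],
    [0,0.07,0,0,0.3],
    [0,0,0,0,0.3]
  ]
}}

```text
clock: 12.5
tool_pos: [0.5228, -0.1719, 0.1734]
ee_rot: [-1.571, -0.0, 1.254]
force: [-0.3, 0.0, 1.4]
gripper_width: 0.364
```

Request:
{"method": "play_rows", "body": {
  "rows": [
    [0,0.08,0,0,0.3],
    [0,0.07,0,0,0.3],
    [0,0,0,0,0.3]
  ]
}}

```text
clock: 12.8
tool_pos: [0.5228, -0.1719, 0.1719]
ee_rot: [-1.571, -0.0, 1.254]
force: [-0.4, -0.5, 3.8]
gripper_width: 0.366
```

Request:
{"method": "play_rows", "body": {
  "rows": [
    [0,0.05,0,0,0.3],
    [0,0,0,0,0.3]
  ]
}}

```text
clock: 13.0
tool_pos: [0.5228, -0.1719, 0.1714]
ee_rot: [-1.571, 0.0, 1.254]
force: [-0.9, -0.6, 2.2]
gripper_width: 0.365
```

Request:
{"method": "play_rows", "body": {
  "rows": [
    [0,0.05,0,0,0.3],
    [0,0.05,0,0,0.3],
    [0,0,0,0,0.3]
  ]
}}

```text
clock: 13.3
tool_pos: [0.5228, -0.1719, 0.1704]
ee_rot: [-1.571, -0.0, 1.254]
force: [0.3, -0.1, 1.5]
gripper_width: 0.369
```

Request:
{"method": "play_rows", "body": {
  "rows": [
    [0,0.05,0,0,0.3],
    [0,0,0,0,0.3]
  ]
}}

```text
clock: 13.5
tool_pos: [0.5228, -0.1718, 0.1699]
ee_rot: [-1.571, -0.0, 1.254]
force: [-0.1, -0.2, 3.5]
gripper_width: 0.373
```

Request:
{"method": "play_rows", "body": {
  "rows": [
    [0,0.04,0,0,0.3],
    [0,0,0,0,0.3]
  ]
}}

```text
clock: 13.7
tool_pos: [0.5228, -0.1719, 0.1697]
ee_rot: [-1.571, -0.0, 1.254]
force: [-0.2, -0.5, 4.7]
gripper_width: 0.366
```

Request:
{"method": "play_rows", "body": {
  "rows": [
    [0,0.03,0,0,0.3],
    [0,0,0,0,0.3]
  ]
}}

```text
clock: 13.9
tool_pos: [0.5228, -0.1719, 0.1697]
ee_rot: [-1.571, -0.0, 1.254]
force: [-0.5, -0.1, 6.0]
gripper_width: 0.369
```

```bash
python3 - <<'E'
from h import *
s=r.capture("side")
p=r.read_state();print(p["tool_pos"],p["ee_rot"],p["force"],p["ft_torque"],p["gripper_width"])
crop(s,360,290,50,50,12,"s13")
E
```

```text
[ 0.52275657 -0.17192786  0.16966901] [-1.57144943e+00 -1.61818613e-04  1.25396519e+00] [-1.0709764  -0.22403358  5.9567955 ] [0.03768903 0.10510497 0.01042128] 0.3692248292514073
```

View pics/s13.png

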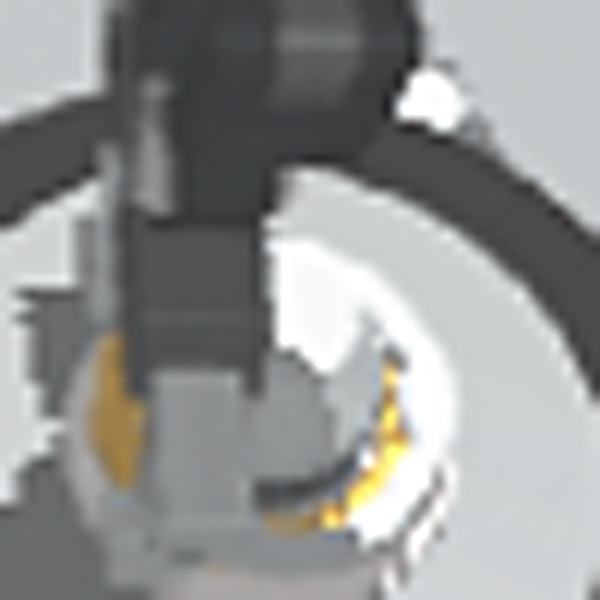

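Request:
{"method": "play_rows", "body": {
  "rows": [
    [0,0,0,0,0.38],
    [0,0.03,0.05,0,0.4],
    [0,0.03,0.05,0,0.42],
    [0,0,0,0,0.42]
  ]
}}

```text
clock: 14.35
tool_pos: [0.5223, -0.1716, 0.169]
ee_rot: [-1.573, -0.0, 1.254]
force: [0.6, -0.2, 5.1]
gripper_width: 0.416
```

Request:
{"method": "play_rows", "body": {
  "rows": [
    [0,0.03,0.05,0,0.44],
    [0,0.03,0.05,0,0.46],
    [0,0,0,0,0.46]
  ]
}}

```text
clock: 14.65
tool_pos: [0.5215, -0.1714, 0.1685]
ee_rot: [-1.573, -0.0, 1.254]
force: [0.7, -0.2, 5.8]
gripper_width: 0.457
```

Request:
{"method": "play_rows", "body": {
  "rows": [
    [0,0.02,0.06,0,0.48],
    [0,0.03,0.06,0,0.5],
    [0,0,0,0,0.5]
  ]
}}

```text
clock: 14.95
tool_pos: [0.5205, -0.1711, 0.1681]
ee_rot: [-1.573, -0.0, 1.254]
force: [0.6, 0.3, 5.7]
gripper_width: 0.503
```

```bash
python3 - <<'E'
from h import *
s=r.capture("side")
p=r.read_state();print(p["tool_pos"],p["ee_rot"],p["force"],p["ft_torque"],p["gripper_width"])
crop(s,360,290,50,50,12,"s14")
E
```

```text
[ 0.52049294 -0.17109726  0.16807741] [-1.57343065e+00 -9.45720262e-05  1.25413582e+00] [ 0.23131129 -0.85308367  6.41803201] [-0.08833846 -0.32392624  0.0433646 ] 0.5014679675292111
```

View pics/s14.png

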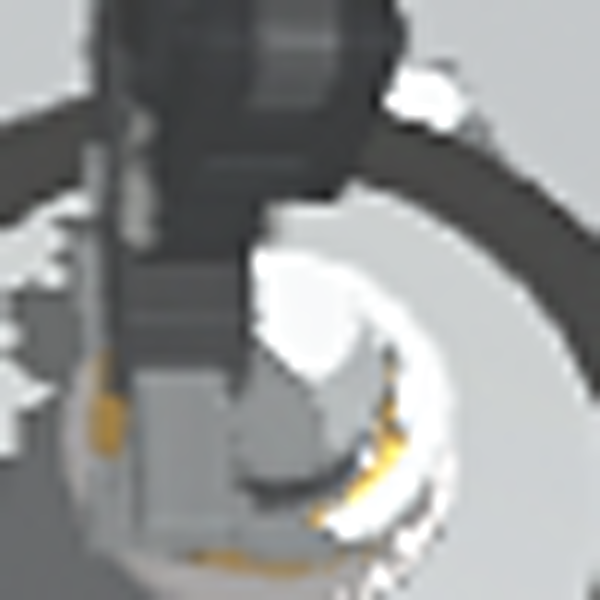

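Request:
{"method": "play_rows", "body": {
  "rows": [
    [0,0.02,0.07,0,0.52],
    [0,0.03,0.07,0,0.54],
    [0,0,0.04,0,0.54]
  ]
}}

```text
clock: 15.3
tool_pos: [0.5187, -0.1705, 0.1675]
ee_rot: [-1.573, 0.0, 1.254]
force: [1.1, -0.7, 6.5]
gripper_width: 0.539
```

Request:
{"method": "play_rows", "body": {
  "rows": [
    [0,0.02,0.07,0,0.56],
    [0,0.03,0.07,0,0.58],
    [0,0,0.04,0,0.58]
  ]
}}

```text
clock: 15.6
tool_pos: [0.5168, -0.1699, 0.1669]
ee_rot: [-1.573, -0.0, 1.254]
force: [1.2, 0.4, 6.6]
gripper_width: 0.579
```

```bash
python3 - <<'E'
from h import *
s=r.capture("side")
p=r.read_state();print(p["tool_pos"],p["ee_rot"],p["force"],p["ft_torque"],p["gripper_width"])
crop(s,360,290,50,50,12,"s15")
E
```

```text
[ 0.51671277 -0.1699243   0.16688311] [-1.57265353e+00 -1.37960133e-05  1.25404595e+00] [ 0.98656023 -0.383626    5.76926533] [-0.09035253 -0.31235    -0.01276718] 0.5819697868519368
```

View pics/s15.png

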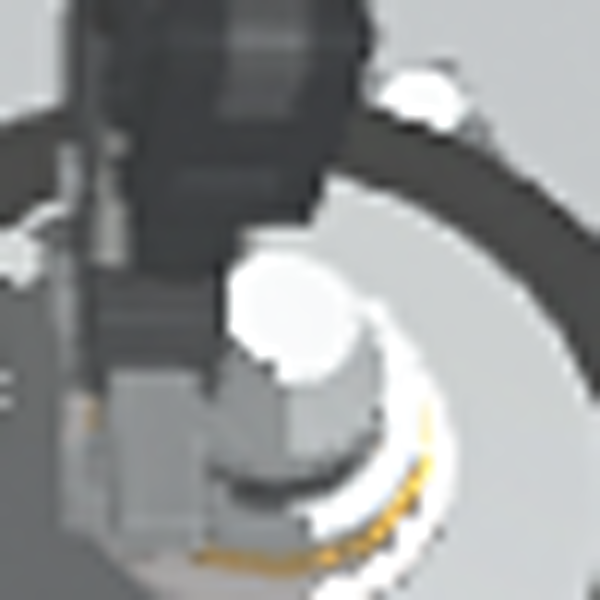

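Request:
{"method": "play_rows", "body": {
  "rows": [
    [0,0.02,0.03,0,0.6],
    [0,0.03,0.03,0,0.62],
    [0,0,0,0,0.62]
  ]
}}

```text
clock: 15.95
tool_pos: [0.5159, -0.1697, 0.1662]
ee_rot: [-1.572, 0.0, 1.254]
force: [0.0, 0.0, 5.5]
gripper_width: 0.622
```

Request:
{"method": "play_rows", "body": {
  "rows": [
    [0,0.02,0.03,0,0.64],
    [0,0.03,0,0,0.66],
    [0,0,0,0,0.66]
  ]
}}

```text
clock: 16.25
tool_pos: [0.5153, -0.1694, 0.1655]
ee_rot: [-1.571, -0.0, 1.254]
force: [0.7, -0.0, 5.2]
gripper_width: 0.662
```

```bash
python3 - <<'E'
from h import *
s=r.capture("side")
p=r.read_state();print(p["tool_pos"],p["ee_rot"],p["force"],p["ft_torque"],p["gripper_width"])
crop(s,350,280,60,60,12,"s16")
E
```

```text
[ 0.51535316 -0.16939919  0.16547515] [-1.57104380e+00 -4.05699250e-05  1.25414686e+00] [0.48422745 0.15609297 5.26135766] [-0.05859677 -0.1650051  -0.02031568] 0.6643532876386821
```

View pics/s16.png

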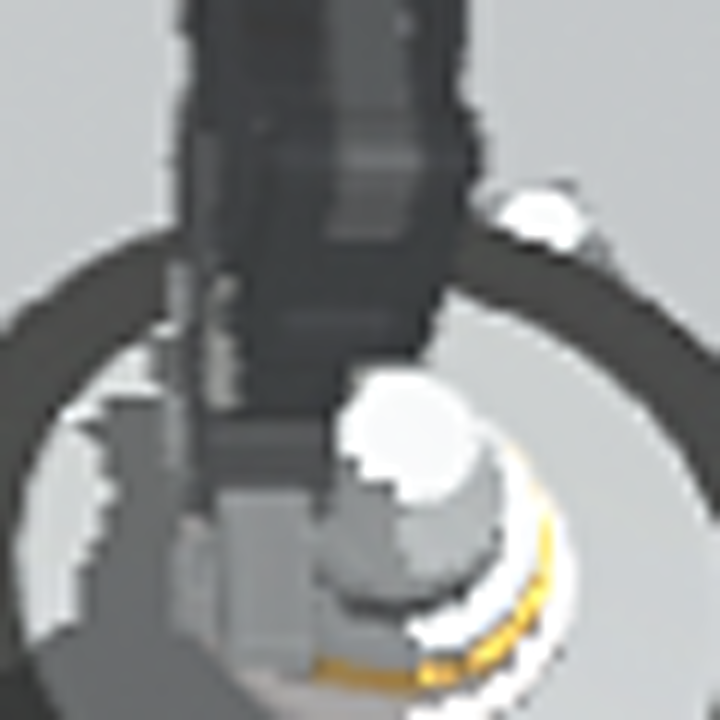

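Request:
{"method": "play_rows", "body": {
  "rows": [
    [0,0.02,0.03,0,0.68],
    [0,0.02,0,0,0.7],
    [0,0.01,0,0,0.705],
    [0,0,0,0,0.705],
    [0,0,0,0,0.705]
  ]
}}

```text
clock: 16.8
tool_pos: [0.5146, -0.1692, 0.1646]
ee_rot: [-1.57, 0.0, 1.254]
force: [1.7, 0.9, 4.0]
gripper_width: 0.707
```

```bash
python3 - <<'E'
from h import *
s=r.capture("side")
p=r.read_state();print(p["tool_pos"],p["ee_rot"],p["force"],p["ft_torque"],p["gripper_width"])
crop(s,350,280,60,60,12,"s17")
E
```

```text
[ 0.51455828 -0.16917664  0.16456121] [-1.56966711e+00  4.24588281e-05  1.25406448e+00] [-0.16167319 -0.59223081  3.69920599] [-0.03308909  0.08608012 -0.0187485 ] 0.7073882293742989
```

View pics/s17.png

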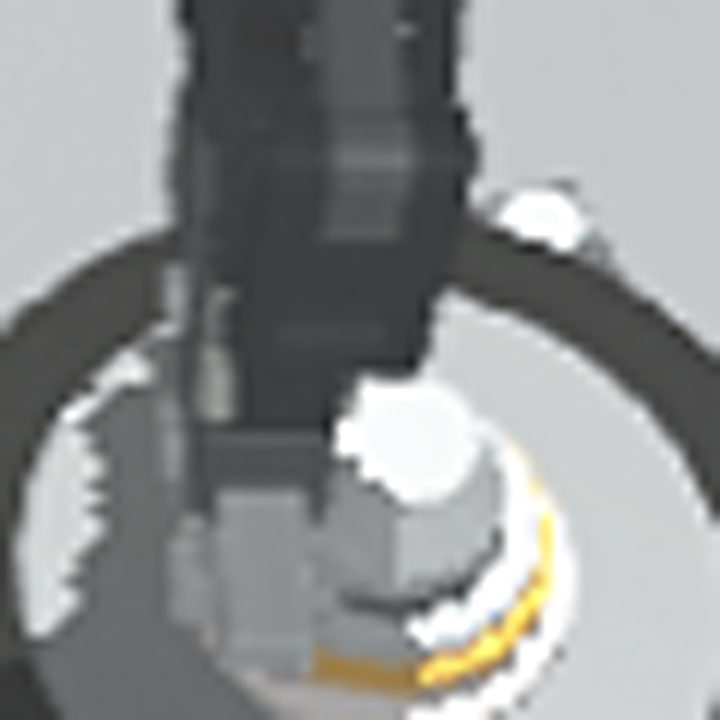

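Request:
{"method": "play_rows", "body": {
  "rows": [
    [0,0,-0.05,0,0.705],
    [0,-0.05,0,0,0.705],
    [0,-0.1,0,0,0.705],
    [0,-0.1,0,0,0.705],
    [0,0,0,0,0.705]
  ]
}}

```text
clock: 17.35
tool_pos: [0.515, -0.1693, 0.167]
ee_rot: [-1.57, 0.0, 1.254]
force: [0.3, 0.5, 1.0]
gripper_width: 0.705
```

```bash
python3 - <<'E'
from h import *
s=r.capture("side")
p=r.read_state();print(p["tool_pos"],p["ee_rot"],p["force"],p["ft_torque"],p["gripper_width"])
crop(s,350,280,60,60,12,"s18")
E
```

```text
[ 0.5150656  -0.16924538  0.16707312] [-1.56964284e+00 -2.95804098e-05  1.25419347e+00] [-0.38580158  0.44201809 -0.58829531] [ 0.03524755  0.18095911 -0.01238672] 0.7054414996801628
```

View pics/s18.png

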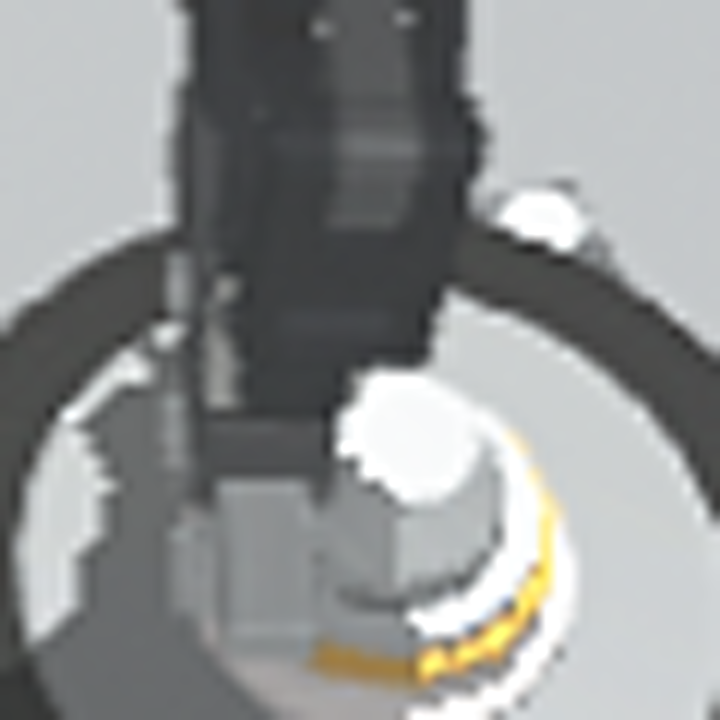

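Request:
{"method": "play_rows", "body": {
  "rows": [
    [0,-0.1,0,0,0.705],
    [0,-0.1,0,0,0.705],
    [0,-0.1,0,0,0.705],
    [0,-0.1,0,0,0.705],
    [0,0,0,0,0.705]
  ]
}}

```text
clock: 17.9
tool_pos: [0.5153, -0.1694, 0.1714]
ee_rot: [-1.57, 0.0, 1.254]
force: [-0.7, 0.6, -2.5]
gripper_width: 0.704
```

```bash
python3 - <<'E'
from h import *
s=r.capture("side")
p=r.read_state();print(p["tool_pos"],p["ee_rot"],p["force"],p["ft_torque"],p["gripper_width"])
crop(s,350,280,60,60,12,"s19")
E
```

```text
[ 0.51530068 -0.16943178  0.17133296] [-1.57040338e+00  9.78641567e-06  1.25406905e+00] [-1.17132117 -0.54476531 -2.32825577] [-0.008403    0.14115862  0.01187785] 0.7064346115580177
```

View pics/s19.png

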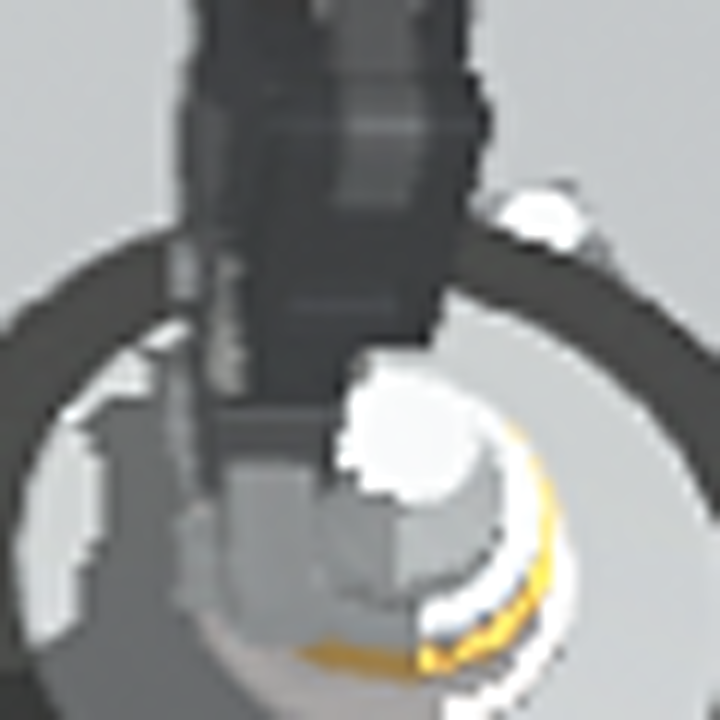

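Request:
{"method": "play_rows", "body": {
  "rows": [
    [0,-0.1,0,0,0.705],
    [0,-0.1,0,0,0.705],
    [0,-0.15,0,0,0.705],
    [0,-0.15,0,0,0.705],
    [0,-0.2,0,0,0.705],
    [0,-0.2,0,0,0.705],
    [0,0,0,0,0.705]
  ]
}}

```text
clock: 18.65
tool_pos: [0.5158, -0.1696, 0.1809]
ee_rot: [-1.572, -0.0, 1.254]
force: [-0.2, 0.6, -1.3]
gripper_width: 0.702
```

```bash
python3 - <<'E'
from h import *
s=r.capture("side")
p=r.read_state();print(p["tool_pos"],p["ee_rot"],p["force"],p["ft_torque"],p["gripper_width"])
crop(s,340,250,70,90,8,"s20")
E
```

```text
[ 0.51566224 -0.16951015  0.18067199] [-1.57141562e+00 -7.34547734e-05  1.25412542e+00] [-0.25627914  0.51732462 -1.96354233] [ 0.02451463  0.00555512 -0.03065538] 0.7058992899074046
```

View pics/s20.png

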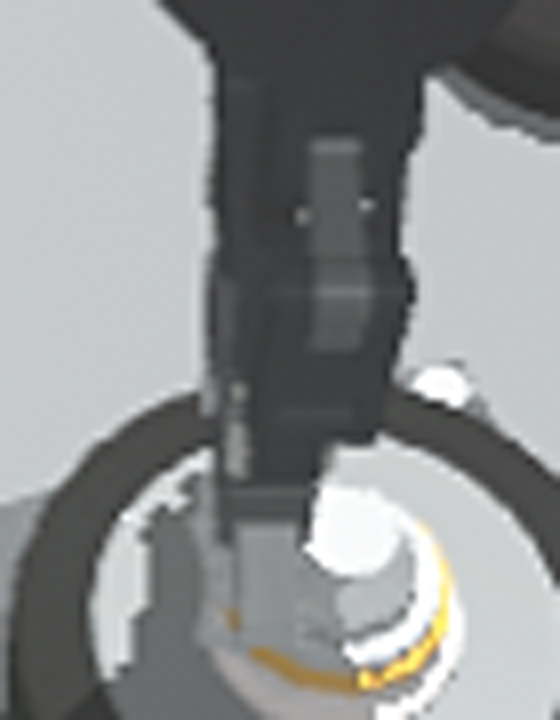

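Request:
{"method": "play_rows", "body": {
  "rows": [
    [0,-0.2,0,0,0.705],
    [0,-0.4,0,0,0.705],
    [0,-0.6,0,0,0.705],
    [0,-0.8,0,0,0.705],
    [0,-0.8,0,0,0.705],
    [0,-0.8,0,0,0.705],
    [0,-0.6,0,0,0.705],
    [0,-0.4,0,0,0.705],
    [0,-0.2,0,0,0.705],
    [0,0,0,0,0.705]
  ]
}}

```text
clock: 19.7
tool_pos: [0.5156, -0.1695, 0.2286]
ee_rot: [-1.571, -0.0, 1.254]
force: [0.0, -0.1, -2.1]
gripper_width: 0.704
```

```bash
python3 - <<'E'
from h import *
s=r.capture("side");t=r.capture("top")
p=r.read_state();print(p["tool_pos"],p["ee_rot"],p["force"],p["ft_torque"],p["gripper_width"])
crop(s,330,220,90,120,6,"s21");crop(t,350,160,130,110,6,"t21")
E
```

```text
[ 0.51525848 -0.16936109  0.22808679] [-1.57012102e+00  3.91304112e-06  1.25404063e+00] [ 0.45949373  0.2574312  -2.34204863] [-0.02762204 -0.03122488  0.06718864] 0.7052951075958098
```

View pics/s21.png

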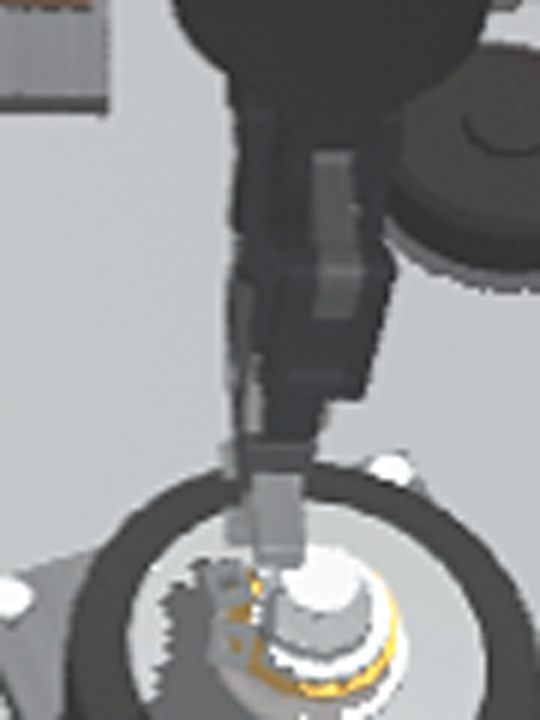

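View pics/t21.png

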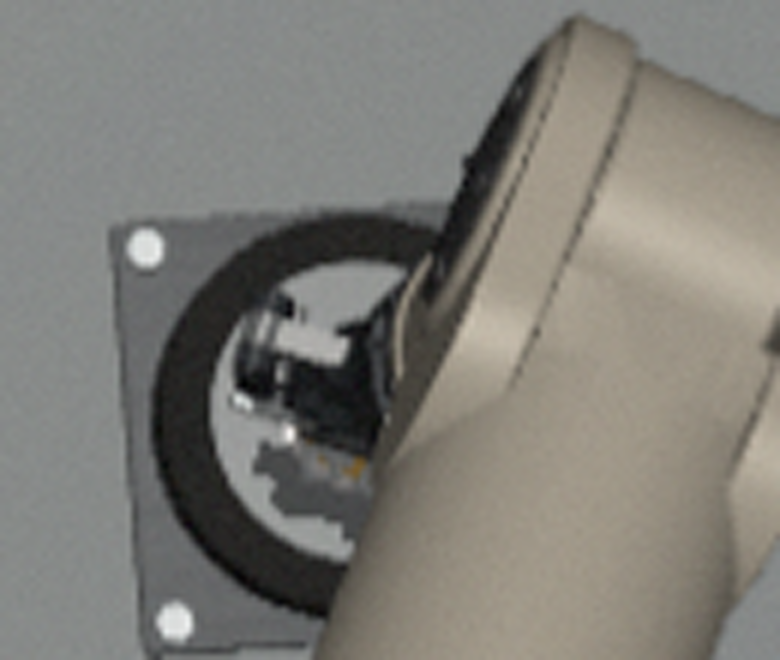

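Request:
{"method": "play_rows", "body": {
  "rows": [
    [0.4,0,0.1,0,0.705],
    [0.9,0,0.25,0,0.705],
    [1.5,0,0.45,0,0.705],
    [2,0,0.6,0,0.705],
    [2.4,0,0.7,0,0.705],
    [2.4,0,0.7,0,0.705],
    [2.4,0,0.7,0,0.705],
    [2.4,0,0.7,0,0.705],
    [2.4,0,0.7,0,0.705],
    [2.4,0,0.7,0,0.705]
  ]
}}

```text
clock: 20.8
tool_pos: [0.5217, 0.0326, 0.2283]
ee_rot: [-1.57, -0.0, 1.255]
force: [-0.2, -0.2, -1.5]
gripper_width: 0.703
```

Request:
{"method": "play_rows", "body": {
  "rows": [
    [2.4,0,0.7,0,0.705],
    [2.4,0,0.7,0,0.705],
    [2.4,0,0.7,0,0.705],
    [2.4,0,0.7,0,0.705],
    [2.2,0,0.6,0,0.705],
    [1.6,0,0.4,0,0.705],
    [1,0,0.2,0,0.705],
    [0.5,0,0.1,0,0.705],
    [0.2,0,0,0,0.705],
    [0,0,0,0,0.705]
  ]
}}

```text
clock: 21.8
tool_pos: [0.5304, 0.1857, 0.2284]
ee_rot: [-1.571, 0.001, 1.253]
force: [-1.0, 0.4, -1.8]
gripper_width: 0.706
```

Request:
{"method": "play_rows", "body": {
  "rows": [
    [0,0,0,0,0.705],
    [0,0,0,0,0.705]
  ]
}}

```text
clock: 22.0
tool_pos: [0.5303, 0.1856, 0.2285]
ee_rot: [-1.571, 0.0, 1.252]
force: [-0.3, -0.4, -2.5]
gripper_width: 0.711
```

```bash
python3 - <<'E'
from h import *
s=r.capture("side");t=r.capture("top")
p=r.read_state();print(p["tool_pos"],p["ee_rot"],p["force"],p["ft_torque"],p["gripper_width"])
crop(s,270,90,90,150,5,"s22");crop(t,190,160,130,110,6,"t22");crop(s,340,280,80,60,8,"s22w")
d=np.array([.5285,.1933])-p["tool_pos"][:2];M=Ro.from_euler('xyz',p["ee_rot"]).as_matrix();print(d@M[:2,0],d@M[:2,2])
E
```

```text
[0.53021153 0.18600012 0.22849294] [-1.57091987e+00  7.96296398e-05  1.25291486e+00] [-0.11921641 -0.24898267 -2.79001729] [0.02069282 0.00798675 0.01198372] 0.7041512816943987
0.006399208818536278 0.003907393933672242
```

View pics/s22.png

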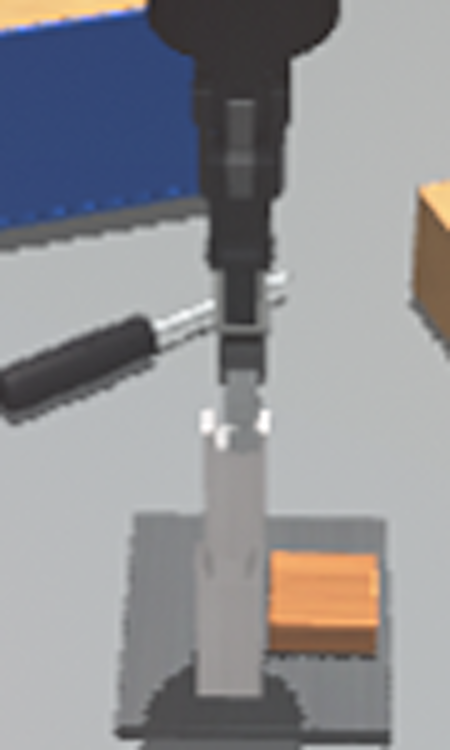

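View pics/t22.png

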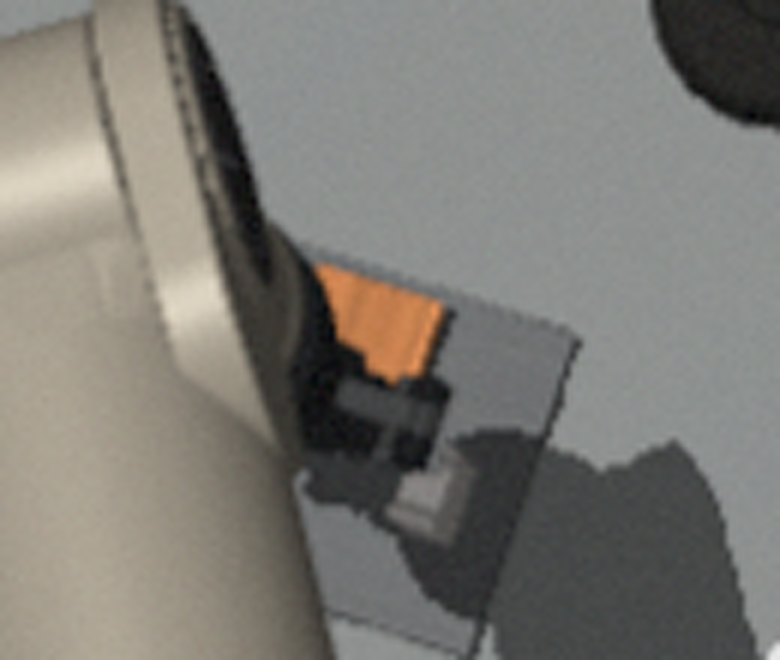

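View pics/s22w.png

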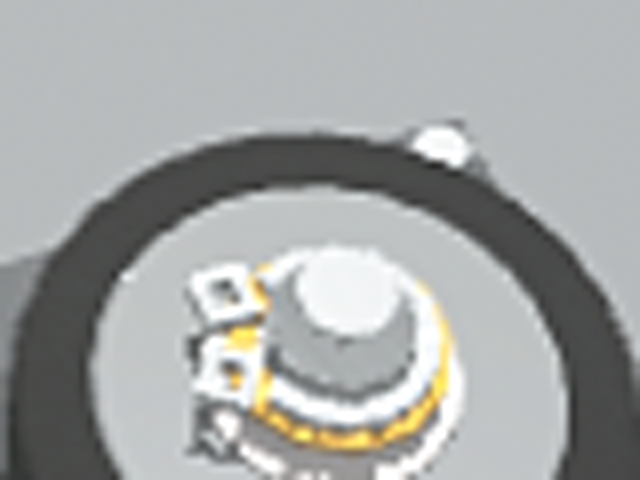

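Request:
{"method": "play_rows", "body": {
  "rows": [
    [0.3,0,0.2,0,0.705],
    [0.34,0.3,0.19,0,0.705],
    [0,0.8,0,0,0.705],
    [0,1.2,0,0,0.705],
    [0,1.2,0,0,0.705],
    [0,1.2,0,0,0.705],
    [0,0.8,0,0,0.705],
    [0,0.3,0,0,0.705],
    [0,0,0,0,0.705],
    [0,0,0,0,0.705]
  ]
}}

```text
clock: 23.1
tool_pos: [0.5288, 0.1941, 0.1708]
ee_rot: [-1.572, -0.001, 1.254]
force: [-0.1, 0.3, -1.7]
gripper_width: 0.707
```

```bash
python3 - <<'E'
from h import *
s=r.capture("side");t=r.capture("top")
p=r.read_state();print(p["tool_pos"],p["ee_rot"],p["force"],p["ft_torque"],p["gripper_width"])
crop(s,290,130,60,100,7,"s23")
d=np.array([.5285,.1933])-p["tool_pos"][:2];M=Ro.from_euler('xyz',p["ee_rot"]).as_matrix();print(d@M[:2,0],d@M[:2,2])
E
```

```text
[0.5289494  0.19409175 0.17114521] [-1.57201546e+00 -1.04756994e-03  1.25396511e+00] [ 0.18218471  0.0571114  -1.87780598] [-0.04815645 -0.01593972  0.00759002] 0.7019313350455938
-0.0008923574112192871 0.00018035388735837914
```

View pics/s23.png

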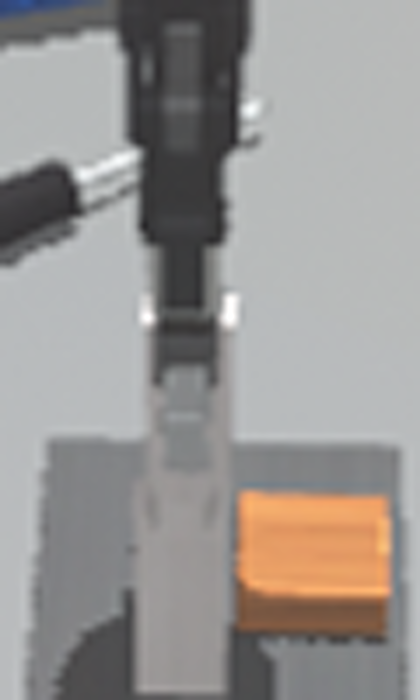

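Request:
{"method": "play_rows", "body": {
  "rows": [
    [-0.1,0.5,0,0,0.705],
    [0,0.8,0,0,0.705],
    [0,0.8,0,0,0.705],
    [0,0.6,0,0,0.705],
    [0,0.4,0,0,0.705],
    [0,0.2,0,0,0.705],
    [0,0,0,0,0.705]
  ]
}}

```text
clock: 23.9
tool_pos: [0.528, 0.193, 0.137]
ee_rot: [-1.57, 0.0, 1.254]
force: [-0.0, -0.9, -2.3]
gripper_width: 0.704
```

Request:
{"method": "play_rows", "body": {
  "rows": [
    [0,0.15,0,0,0.705],
    [0,0.1,0,0,0.705],
    [0,0.1,0,0,0.705],
    [0,0,0,0,0.705]
  ]
}}

```text
clock: 24.3
tool_pos: [0.528, 0.1931, 0.1339]
ee_rot: [-1.571, -0.0, 1.254]
force: [-0.2, 1.1, -2.3]
gripper_width: 0.706
```

Request:
{"method": "play_rows", "body": {
  "rows": [
    [0,0.1,0,0,0.705],
    [0,0.1,0,0,0.705],
    [0,0.1,0,0,0.705],
    [0,0,0,0,0.705]
  ]
}}

```text
clock: 24.7
tool_pos: [0.528, 0.193, 0.1307]
ee_rot: [-1.571, 0.0, 1.254]
force: [0.8, 0.0, -1.0]
gripper_width: 0.709
```

Request:
{"method": "play_rows", "body": {
  "rows": [
    [0,0.05,0,0,0.705],
    [0,0.05,0,0,0.705],
    [0,0,0,0,0.705]
  ]
}}

```text
clock: 25.0
tool_pos: [0.5281, 0.193, 0.1298]
ee_rot: [-1.571, 0.0, 1.254]
force: [0.1, 0.3, -1.4]
gripper_width: 0.706
```

Request:
{"method": "play_rows", "body": {
  "rows": [
    [0,0.05,0,0,0.705],
    [0,0.05,0,0,0.705],
    [0,0,0,0,0.705]
  ]
}}

```text
clock: 25.3
tool_pos: [0.5281, 0.193, 0.1289]
ee_rot: [-1.571, 0.0, 1.254]
force: [0.1, -0.6, -1.5]
gripper_width: 0.707
```

Request:
{"method": "play_rows", "body": {
  "rows": [
    [0,0.05,0,0,0.705],
    [0,0.05,0,0,0.705],
    [0,0,0,0,0.705]
  ]
}}

```text
clock: 25.6
tool_pos: [0.5285, 0.1929, 0.1287]
ee_rot: [-1.572, -0.001, 1.254]
force: [-0.4, -0.8, 4.3]
gripper_width: 0.706
```

```bash
python3 - <<'E'
from h import *
s=r.capture("side");t=r.capture("top")
p=r.read_state();print(p["tool_pos"],p["ee_rot"],p["force"],p["ft_torque"],p["gripper_width"])
crop(s,290,130,60,100,7,"s24")
E
```

```text
[0.52852428 0.19295372 0.1286888 ] [-1.57175223e+00 -6.18332138e-04  1.25386611e+00] [-1.30556263 -0.93430669  4.81394766] [-0.21709616  0.29266723 -0.05606719] 0.7034498435789931
```

View pics/s24.png

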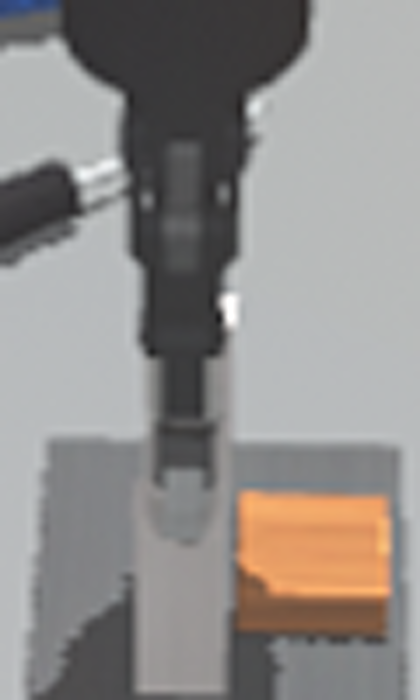

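Request:
{"method": "play_rows", "body": {
  "rows": [
    [0,0,0,0,0.72],
    [0,0.02,0,0,0.74],
    [0,0.02,0,0,0.76],
    [0,0,0,0,0.8],
    [0,0,0,0,0.9],
    [0,0,0,0,1],
    [0,0,0,0,1],
    [0,0,0,0,1]
  ]
}}

```text
clock: 26.5
tool_pos: [0.5281, 0.193, 0.1274]
ee_rot: [-1.571, 0.0, 1.254]
force: [0.0, -0.5, -0.8]
gripper_width: 0.998
```

```bash
python3 - <<'E'
from h import *
s=r.capture("side");t=r.capture("top")
p=r.read_state();print(p["tool_pos"],p["ee_rot"],p["force"],p["ft_torque"],p["gripper_width"])
crop(s,290,130,60,100,7,"s25")
E
```

```text
[0.52810329 0.19307293 0.12750297] [-1.57083941e+00 -5.35649380e-05  1.25411278e+00] [-0.64896235  0.45361223  0.71194377] [-0.0382289  -0.05937713 -0.02802886] 1.000433869205559
```

View pics/s25.png

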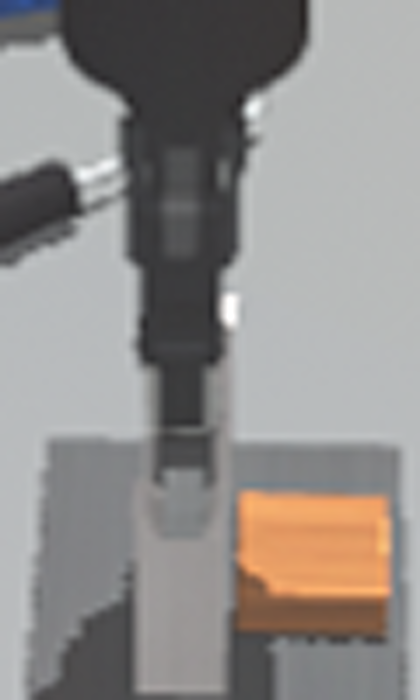

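Released and seated; withdraw straight up.

Request:
{"method": "play_rows", "body": {
  "rows": [
    [0,-0.5,0,0,1],
    [0,-1,0,0,1],
    [0,-1.5,0,0,1],
    [0,-1.5,0,0,1],
    [0,-2,0,0,1],
    [0,-2,0,0,1],
    [0,-2,0,0,1],
    [0,-1,0,0,1],
    [0,0,0,0,1]
  ]
}}

```text
clock: 27.5
tool_pos: [0.5293, 0.1933, 0.2448]
ee_rot: [-1.574, -0.003, 1.254]
force: [-0.4, -0.6, -0.4]
gripper_width: 0.998
```

Request:
{"method": "play_rows", "body": {
  "rows": [
    [2,0,3,0,1],
    [2,0,3,0,1],
    [2,0,3,0,1],
    [2,0,3,0,1],
    [1,0,1,0,1],
    [0,0,0,0,1],
    [0,0,0,0,1]
  ]
}}

```text
clock: 28.2
tool_pos: [0.4337, 0.3173, 0.242]
ee_rot: [-1.572, 0.002, 1.252]
force: [-0.1, 0.5, -1.0]
gripper_width: 1.003
```

```bash
python3 - <<'E'
from h import *
np.set_printoptions(precision=4,suppress=True)
s=r.capture("side");t=r.capture("top")
p=r.read_state();print(p["tool_pos"],p["dq"].round(3))
crop(s,280,145,90,100,6,"s26");crop(t,200,185,95,90,8,"t26");crop(t,380,195,60,60,10,"t26w");cv2.imwrite("pics/sfull.png",s["img"]);crop(s,340,280,80,60,8,"s26w")
E
```

```text
[0.4344 0.3165 0.2423] [ 0.005 -0.002 -0.002 -0.001 -0.008  0.001 -0.003]
```

View pics/s26.png

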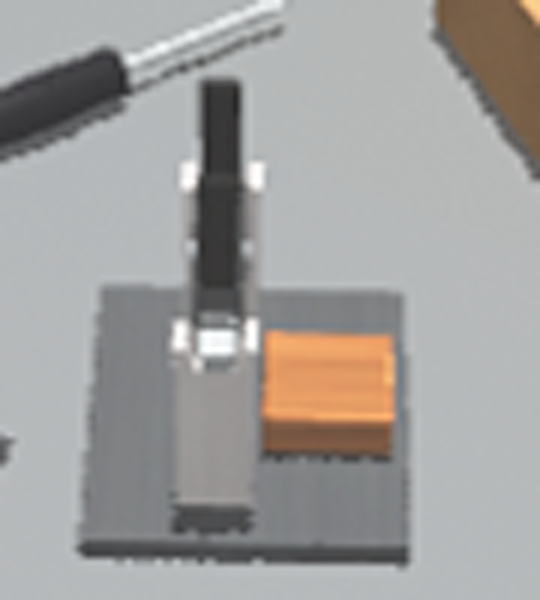

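View pics/t26.png

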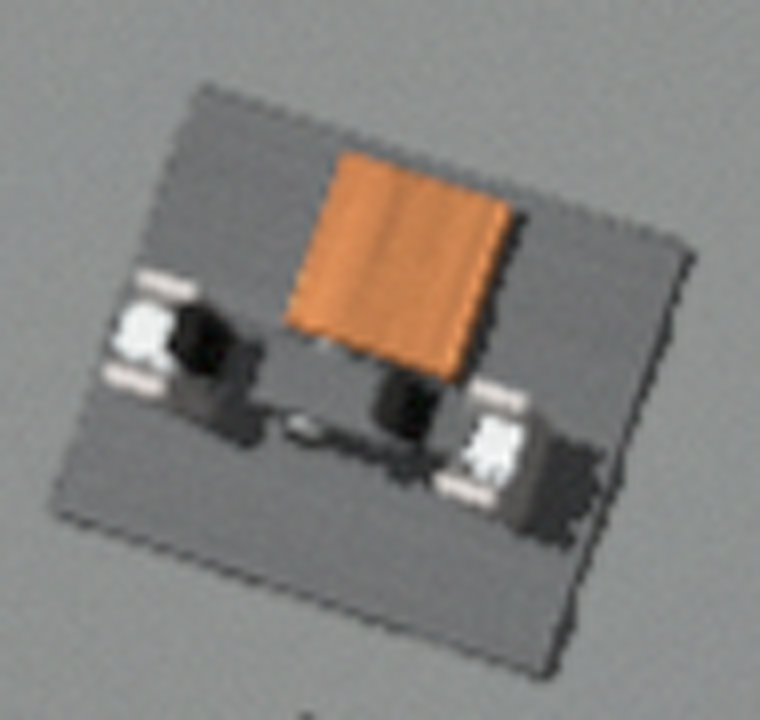

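View pics/t26w.png

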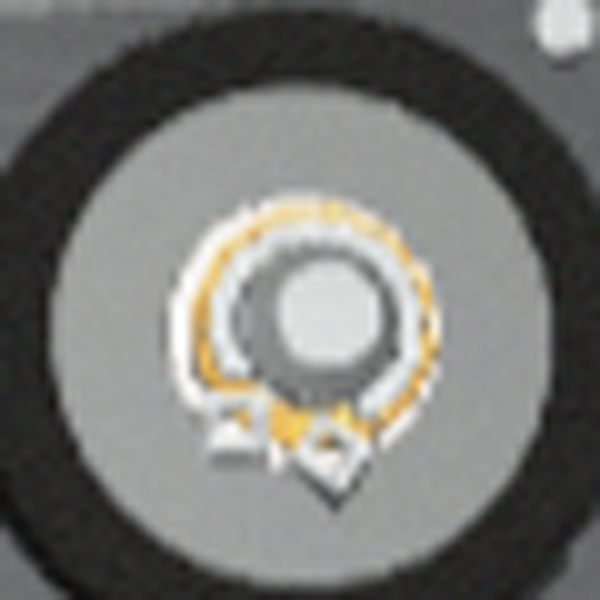

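View pics/s26w.png

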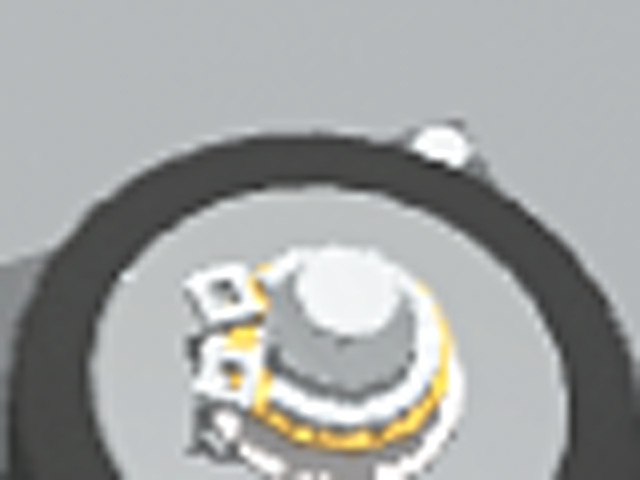

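View pics/sfull.png

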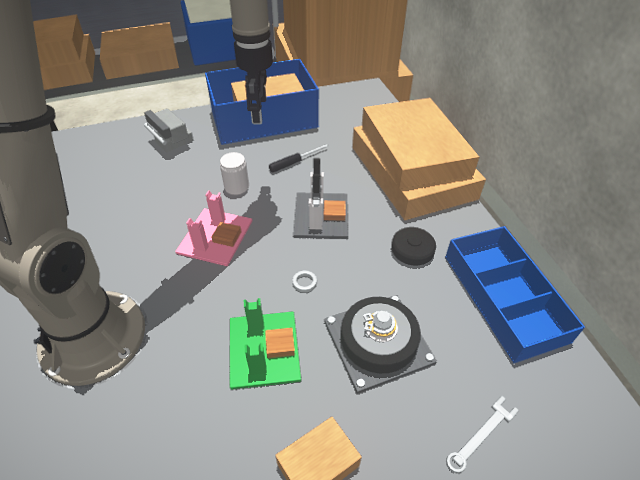

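```bash
python3 - <<'E'
from h import *
np.set_printoptions(precision=4,suppress=True)
t=r.capture("top")
f=lambda x,y:np.array([380+(x-4.5)/10,195+(y-4.5)/10])
a=onz(t,f(238,427),.074);b=onz(t,f(332,448),.074);print("eyes",np.linalg.norm(a-b))
l=onz(t,f(212,320),.074);rr=onz(t,f(421,310),.074);print("ring width",np.linalg.norm(l-rr),(l+rr)/2,"axle",onz(t,f(328,312),.093))
top=onz(t,f(322,222),.074);print("front dist",top-onz(t,f(328,312),.093))
r.finish_job()
E
```

```text
eyes 0.020910282689976883
ring width 0.045698812240888925 [ 0.5425 -0.1774  0.074 ] axle [ 0.5409 -0.1771  0.093 ]
front dist [ 0.022 -0.002 -0.019]
the job is handed in; nothing more can be done
```

The ring is refitted in the axle's groove and the pliers are back on the stand. I handed the job in at about 28 s on the robot's clock; the hand-in reports no verdict.

**What I did:**
- I squeezed the pliers to their stop and carried the spread ring over the axle.
- I pressed the washer until the tool stopped moving, with about 8 N on it.
- I eased the handles open while drawing the pliers towards the eyes, then lifted the pins out.
- I set the pliers across the posts, released them and moved the arm clear.

**Last checks, from the camera images:**
- **Ring:** the eyes are about 21 mm apart and the ring about 46 mm wide. It is centred on the axle to within 1 to 2 mm, about the accuracy of the calibration. I judged that it lies level only by eye, and did not measure its height in the groove.
- **Pliers:** they stand upright with the crossbar between the cheeks, at the same pixels as at the start.
- **Bystanders:** they look unmoved in the side view. I did not measure them.

**Disagreements:** the two cameras disagreed by about 2 mm on the axle's position, so I steered between them and no sideways force showed. At the stop the gripper read 0.37 (31 mm by the 85 mm scale, not 34 mm), which I put down to the pads giving under the grip.

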